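Put the washed chopping boards away by colour

ROBOT

A 6-joint arm with a two-finger parallel gripper is mounted at the origin on the work surface. World frame = base frame: x ahead of the robot, y to its left, z up, the work surface at z = 0. Lengths are in m, angles in rad, forces in N, time in s.
With the tool pointing down it reaches from about 0.325 to 0.775 m from the base axis. Payload 5.5 kg.
Tool frame: the origin (TCP) lies between the finger pads; the fingertips stand 25 mm ahead of it and the grasp point (between the pads) lies 6 mm ahead of it (manip.tips_ahead is the distance from the TCP to the fingertips, in m); z points along the fingers, y is the direction in which the jaws open and shut (so a half turn about z gives the same grasp; the last joint's range is limited). The gripper opens to 85 mm and grips with 20 to 120 N. Pads are 22 mm wide; open, the fingers measure 114 mm over their backs; the gripper's body (76 mm by 85 mm) begins 54 mm behind the grasp point. The pads swing forward as they close: fully open they stand 13 mm farther back than shut.
Start: joints at [-1.212, 0.091, 1.231, -0, 1.82, -0.057], TCP at [0.242, -0.549, 0.256] pointing down, gripper open.
Joint ranges: [-2.87, 2.87], [-0.86, 2.18], [0.17, 2.46], [-1.51, 4.65], [0.06, 2.69], [-2.65, 2.65]. Speed limits (rad/s): [2.57, 2.57, 3.01, 3.14, 3.14, 3.14].

INTERFACE

Orientations are given as a rotation vector (axis times angle).
In Python, from plant import manip, cams gives the robot as it stands.
- The arm moves only by the shell command python3 -m pendant 'ROWS' [OPENING] [FORCE]. ROWS is JSON, a list of rows, each an object of numbers: "x", "y", "z": the shift along the tool's x, y, z in cm; "spin": the turn about the tool's z in degrees. A call has 1 to 8 rows; each row shifts and turns the commanded pose from where the row before left it, along the tool's axes as they then stand; what a row does not reach is not made up. A row lasts 1/10 s, in which the tool goes at most 50 mm and 8.59 degrees, less where a joint would pass 70% of its speed; a pose out of reach is approached as far as the arm can. A call is refused whole if a number of a shift passes 5 or a number of a turn 8.59, either way. A call with a gripper value outside its range is refused whole. OPENING is the finger opening in cm, from 0 to 8.54, set as the call begins (- or left out, the last holds). The fingers move at their own pace and stop on an object; FORCE is the grip in N (left out, the last holds). Time passes only in rows, so rows that do not move let the fingers close. It gives the time, the measured TCP pose, the force and the opening at its end, in the units of the state.
- manip.sense(): the state, without advancing time (a new reading comes with each control period).
- cams.read_camera(name): name is "side" or "top"; returns a dict with "pixels" (384x512x3 uint8, red, green, blue), "fx", "fy", "cx", "cy" (pixels), "world_to_cam" (4x4, takes a point from world to camera coordinates). Camera axes: x right, y up, looking along -z (the intrinsics and any distortion apply to the point x, -y, -z); pixel columns grow to the right and rows downward; lengths in m; the calibration is good to about 2 mm. A picture is of the moment at which its call begins. There is no depth.
- manip.close_job(): hands the job in, once; it reports no verdict.
Trained networks look in a picture, given as the dict that the camera call returned (one of the last four; its "shot" number tells which), for a name from the list of things; names that differ only in an ending like _2 or _b are one class to them, and where a whole thing is asked for, a point or a joint stands for the part that bears it (a point fixed in the world has none). Each returns a list of dicts, best first, with "p" (0 to 1); they miss things now and then, are a little off and sometimes report something else, mostly with a low value. They report only what shows in the picture. A call takes as long as a camera call. They do not tell look-alikes from the thing itself.
- cams.regions_of(picture, label): "region" (384x512 bool, what is visible of it) and "box" ([centre column, centre row, width, height] in pixels, round what is visible of it).
- cams.spot_point(picture, label): "centre" ([column, row] in pixels: a listed point, or the origin of a listed thing).
The state is a dict: "time": time; "q": joint angles; "joint_velocities": joint speeds; "joint_efforts": joint torques, N m; "tool_pos": TCP position; "ee_rot": TCP orientation; "wrist_force": force on the tool from outside, world axes, zero at the start; "torque": the same for the moment, N m; "opening": finger opening in m.
Only numpy, scipy, OpenCV 4.12 (cv2) and the standard library are available. Lean on these libraries where they do the work, as an engineer would, in place of code of your own. Each camera call takes 0.05 s, during which the arm holds its last target.

TASK

Move the four washed chopping boards one at a time from the grey draining rack to the steel storage rack, so that the row follows the order of the coloured clips: each board stands upright on its long edge, fully down and about centred front to back in the slot whose clip has its colour. Lower each one into place rather than dropping it, and leave the sugar shaker between the racks standing where it is.

Things in the scene. Friction and masses are not known exactly. Their poses are not given: they have to be found in the camera images.
- board_red_center (a point): red plastic chopping board, 200 x 140 x 12 mm, 0.3 kg, on its long edge in the grey draining rack (slots 60 mm apart). Point: its centre, 70 mm below the upper edge; x along its length, y through its thickness, z up. 20 mm hanging hole in the upper +x corner; grip the solid middle of the upper edge. A wire hoop on each side, 28 mm clear, tops 81 mm above the table.
- slot_red (a point): slot marked by the red clip in the steel storage rack. Point: middle of its floor, 10 mm above the table, where the board's lower edge stands; x along the slot (board's length), y along the row, z up. Wire hoops along x, 28 mm clear, 136 mm long, tops 81 mm above the table; slots 60 mm apart. The clip, 30 x 42 mm, 24 mm high, sits 135 mm from the point along +x, away from the robot.
- board_blue_center (a point): blue plastic chopping board, 200 x 140 x 12 mm, 0.3 kg, on its long edge in the grey draining rack (slots 60 mm apart). Point: its centre, 70 mm below the upper edge; x along its length, y through its thickness, z up. 20 mm hanging hole in the upper +x corner; grip the solid middle of the upper edge. A wire hoop on each side, 28 mm clear, tops 81 mm above the table.
- slot_blue (a point): slot marked by the blue clip in the steel storage rack. Point: middle of its floor, 10 mm above the table, where the board's lower edge stands; x along the slot (board's length), y along the row, z up. Wire hoops along x, 28 mm clear, 136 mm long, tops 81 mm above the table; slots 60 mm apart. The clip, 30 x 42 mm, 24 mm high, sits 135 mm from the point along +x, away from the robot.
- board_green_center (a point): green plastic chopping board, 200 x 140 x 12 mm, 0.3 kg, on its long edge in the grey draining rack (slots 60 mm apart). Point: its centre, 70 mm below the upper edge; x along its length, y through its thickness, z up. 20 mm hanging hole in the upper +x corner; grip the solid middle of the upper edge. A wire hoop on each side, 28 mm clear, tops 81 mm above the table.
- slot_green (a point): slot marked by the green clip in the steel storage rack. Point: middle of its floor, 10 mm above the table, where the board's lower edge stands; x along the slot (board's length), y along the row, z up. Wire hoops along x, 28 mm clear, 136 mm long, tops 81 mm above the table; slots 60 mm apart. The clip, 30 x 42 mm, 24 mm high, sits 135 mm from the point along +x, away from the robot.
- board_yellow_center (a point): yellow plastic chopping board, 200 x 140 x 12 mm, 0.3 kg, on its long edge in the grey draining rack (slots 60 mm apart). Point: its centre, 70 mm below the upper edge; x along its length, y through its thickness, z up. 20 mm hanging hole in the upper +x corner; grip the solid middle of the upper edge. A wire hoop on each side, 28 mm clear, tops 81 mm above the table.
- slot_yellow (a point): slot marked by the yellow clip in the steel storage rack. Point: middle of its floor, 10 mm above the table, where the board's lower edge stands; x along the slot (board's length), y along the row, z up. Wire hoops along x, 28 mm clear, 136 mm long, tops 81 mm above the table; slots 60 mm apart. The clip, 30 x 42 mm, 24 mm high, sits 135 mm from the point along +x, away from the robot.
- shaker_center (a point): steel sugar shaker with a domed top, 51 mm in diameter and 102 mm high, standing loose on the table between the two racks; the point is its centre, 51 mm up
Not all that is in view belongs to the job. Of the things that look like the part that bears board_yellow_center, the middle-sized one is meant.

How it is judged:
By the outcome, as a careful person would: the job done as asked, in the order asked, and still so for the second after the job is handed in, with the robot touching nothing.
It also fails if it takes over 134 s, if anything falls off the work surface, if the arm or the gripper's body presses on something with over 40 N, if the wrist force passes 120 N, or if a joint passes its speed limit or range.

## Working session

There is one attempt and no reset: what is moved stays moved. The work goes in short steps, Python scripts to look and compute and a shell command to move; the robot and the scene stay as the last step left them, time stands still between calls to the robot, and variables do not carry over. Pictures are saved under pics/ and viewed, and the job is handed in when it is done.

```bash
ls; mkdir -p pics; python3 - <<'E'
from plant import manip,cams
import cv2,numpy as np
s=manip.sense();print(s['time'],s['tool_pos'],s['ee_rot'],s['opening'],manip.tips_ahead)
for n in ['side','top']:
    p=cams.read_camera(n);print(n,p['shot'],p['fx'],p['fy'],p['cx'],p['cy'],np.round(p['world_to_cam'],4).tolist(),[k for k in p])
    cv2.imwrite(f'pics/{n}0.png',cv2.resize(p['pixels'][:,:,::-1],(800,600),interpolation=cv2.INTER_CUBIC))
E
```

```text
pics
0.0 [ 0.24226389 -0.54865219  0.25511595] [-3.07199067e+00 -6.48023974e-01  4.56606335e-04] 0.08551749577294114 0.025
side 1 406.3372416604336 406.3372416604336 254.35887479457006 190.2436547273306 [[-0.9219, -0.3869, 0.0205, 0.3387], [0.2407, -0.5305, 0.8128, -0.2048], [-0.3036, 0.7543, 0.5822, -1.1176], [0.0, 0.0, 0.0, 1.0]] ['pixels', 'fx', 'fy', 'cx', 'cy', 'world_to_cam', 'shot']
top 2 424.7909657912926 424.7909657912926 254.26051911531954 191.79389112605352 [[0.1067, -0.9943, 0.0051, -0.1173], [0.9645, 0.1048, 0.2423, -0.4263], [-0.2414, -0.0209, 0.9702, -1.4115], [0.0, 0.0, 0.0, 1.0]] ['pixels', 'fx', 'fy', 'cx', 'cy', 'world_to_cam', 'shot']
```

View pics/side0.png

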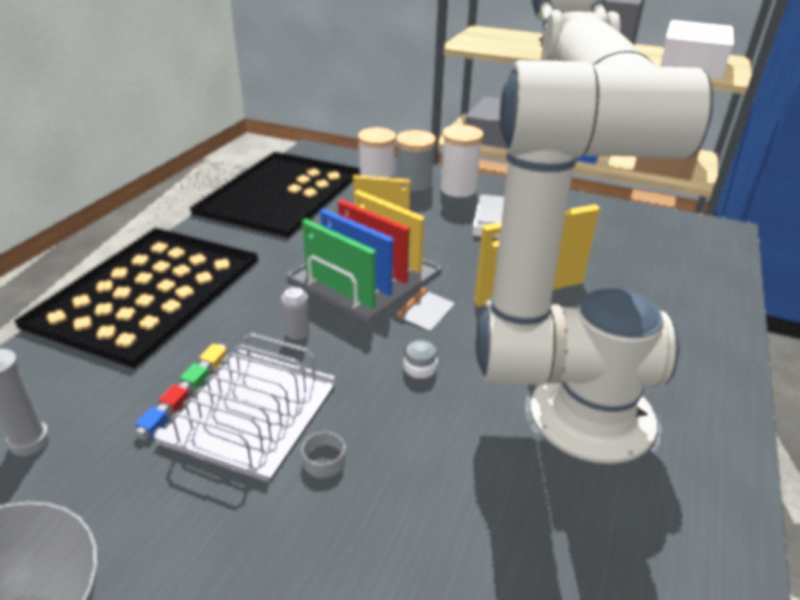

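View pics/top0.png

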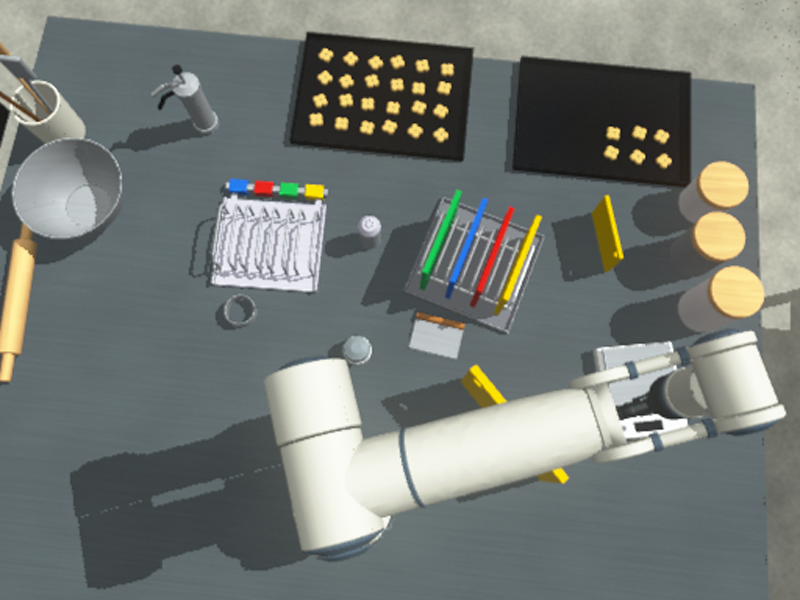

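The clips read, left to right in the top view (800 px): blue (237,186), red (263,187), green (288,189), yellow (315,190).

Yellow lookalikes, same view:
- The board in the grey rack, at (520,265).
- A small board standing alone, at (607,233).
- A large board by the arm, at (515,425).

The rack one should be the middle-sized board. I'll check that while measuring.

```bash
cat > h.py <<'E'
from plant import manip,cams
import cv2,numpy as np
from scipy.optimize import least_squares
def proj(p,X):
    X=np.atleast_2d(X);c=X@p['world_to_cam'][:3,:3].T+p['world_to_cam'][:3,3]
    return np.c_[p['cx']+p['fx']*c[:,0]/-c[:,2],p['cy']+p['fy']*c[:,1]/c[:,2]]
def ray(p,uv):
    R=p['world_to_cam'][:3,:3];t=p['world_to_cam'][:3,3]
    d=np.array([(uv[0]-p['cx'])/p['fx'],-(uv[1]-p['cy'])/p['fy'],-1.]);return -R.T@t,R.T@d
def atz(p,uv,z):
    o,d=ray(p,uv);return o+d*(z-o[2])/d[2]
def tri(ps,uvs):
    f=lambda X:np.concatenate([proj(p,X)[0]-u for p,u in zip(ps,uvs)])
    r=least_squares(f,[.5,0,.05]);return r.x,np.sqrt(np.mean(r.fun**2))
E
python3 - <<'E'
from h import *
S=cams.read_camera('side');T=cams.read_camera('top')
np.set_printoptions(precision=3,suppress=True)
for n in ['board_%s_center','slot_%s']:
  for c in ['red','blue','green','yellow']:
    l=n%c
    a=cams.spot_point(S,l);b=cams.spot_point(T,l);z=.08 if 'b' in n[:1] else .01
    print(l,'S',[(np.round(k['centre'],1).tolist(),round(k['p'],2)) for k in a[:4]],'T',[(np.round(k['centre'],1).tolist(),round(k['p'],2),np.round(atz(T,k['centre'],z),3).tolist()) for k in b[:4]])
    if a and b: print('   tri',*tri([S,T],[a[0]['centre'],b[0]['centre']]))
l='shaker_center';a=cams.spot_point(S,l);b=cams.spot_point(T,l);print(l,a,b,tri([S,T],[a[0]['centre'],b[0]['centre']]))
im=T['pixels'][110:220,120:400,::-1];cv2.imwrite('pics/tcrop.png',cv2.resize(im,None,fx=2.85,fy=2.85,interpolation=cv2.INTER_CUBIC))
im=S['pixels'][105:310,85:290,::-1];cv2.imwrite('pics/scrop.png',cv2.resize(im,None,fx=2.9,fy=2.9,interpolation=cv2.INTER_CUBIC))
print(manip.sense()['time'])
E
```

```text
board_red_center S [([235.4, 150.1], 0.88)] T [([316.0, 166.1], 0.53, [0.543, -0.273, 0.08])]
   tri [ 0.548 -0.27   0.085] 1.417796222598519
board_blue_center S [([227.6, 160.0], 0.97)] T [([296.8, 160.4], 0.69, [0.556, -0.205, 0.08]), ([332.5, 169.3], 0.3, [0.538, -0.33, 0.08])]
   tri [ 0.555 -0.205  0.081] 0.09799007138710651
board_green_center S [([218.6, 166.9], 0.75)] T [([283.7, 155.7], 0.89, [0.568, -0.159, 0.08])]
   tri [ 0.568 -0.159  0.077] 0.32198423832650813
board_yellow_center S [([341.8, 162.2], 0.96), ([245.6, 147.8], 0.77), ([247.9, 128.5], 0.74)] T [([330.2, 169.2], 0.92, [0.537, -0.322, 0.08]), ([389.5, 150.5], 0.92, [0.627, -0.522, 0.08]), ([236.1, 149.7], 0.33, [0.572, 0.007, 0.08])]
   tri [ 0.367 -0.34   0.104] 35.10041792721868
slot_red S [] T []
slot_blue S [] T []
slot_green S [] T []
slot_yellow S [] T [([312.6, 164.6], 0.31, [0.57, -0.269, 0.01])]
shaker_center [{'centre': [192.8, 200.5], 'p': 0.89}] [{'centre': [236.2, 147.3], 'p': 0.5}] (array([0.581, 0.007, 0.049]), np.float64(2.0492623698785524))
1.1
```

View pics/tcrop.png

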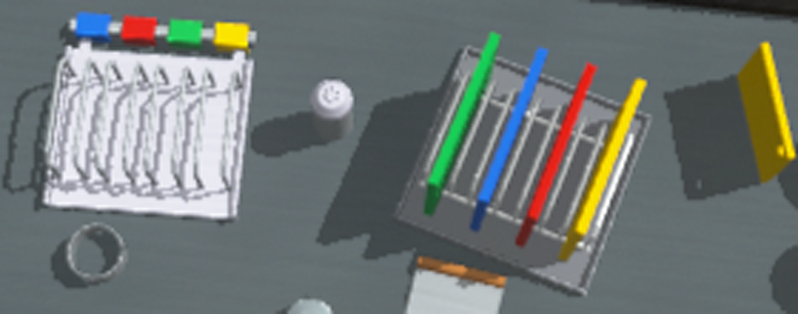

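View pics/scrop.png

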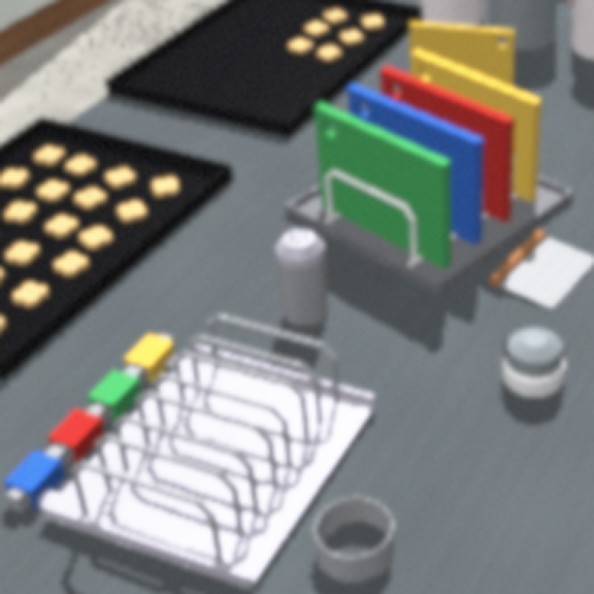

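```bash
cat > fit.py <<'E'
from h import *
from scipy.optimize import minimize
np.set_printoptions(precision=4,suppress=True)
def cls(p):
    h=cv2.cvtColor(p['pixels'],cv2.COLOR_RGB2HSV);H,Sx,V=[h[...,i].astype(int) for i in range(3)]
    sat=(Sx>110)&(V>60)
    return {'red':sat&((H<8)|(H>170))&(Sx>150),'yellow':sat&(H>19)&(H<33)&(Sx>150),'green':sat&(H>45)&(H<90),'blue':sat&(H>100)&(H<125)}
def boxc(x,y,th,dz=0,L=.2,W=.012,z0=.01,z1=.15,tilt=0):
    e=np.array([np.cos(th),np.sin(th)]);n=np.array([-e[1],e[0]])
    return np.array([[*(np.array([x,y])+a*L/2*e+b*W/2*n+ n*np.tan(tilt)*(z-.01)),z+dz] for a in(-1,1) for b in(-1,1) for z in(z0,z1)])
def hull(p,c,sub=8):
    u=cv2.convexHull(proj(p,c).astype(np.float32))[:,0]
    return u
def fill(p,polys,K=4):
    # list of (label,pts) far->near ; returns soft coverage per label
    im=np.zeros((384*K,512*K),np.uint8)
    for l,u in polys: cv2.fillPoly(im,[np.round(((u+.5)*K-.5)*16).astype(np.int32)],int(l),shift=4)
    return im
E
python3 - <<'E'
from fit import *
S=cams.read_camera('side');T=cams.read_camera('top')
import pickle;pickle.dump((S,T),open('p0.pkl','wb'))
C={ 'S':cls(S),'T':cls(T)}
# clips
for c in ['blue','red','green','yellow']:
    uv=[]
    for k,p,(u0,u1,v0,v1) in (('S',S,(80,155,210,285)),('T',T,(140,215,105,130))):
        m=np.zeros((384,512),np.uint8);m[v0:v1,u0:u1]=C[k][c][v0:v1,u0:u1]
        n,_,st,ce=cv2.connectedComponentsWithStats(m);i=1+np.argmax(st[1:,4]);uv.append(ce[i]);print(c,k,st[i],ce[i],end=' ')
    print(*tri([S,T],uv), atz(T,uv[1],.03))
for k in C:
    for c in C[k]: print(k,c,C[k][c].sum())
E
```

```text
blue S [ 87 260  20  20 208] [ 96.8894 268.0817] blue T [146 114  13  11 115] [152.2    118.8261] [0.6766 0.3317 0.0185] 0.5235115577599518 [0.675  0.3297 0.03  ]
red S [103 247  17  15 154] [111.461 253.513] red T [162 116  13  10 102] [168.2647 119.9804] [0.6782 0.2723 0.0176] 0.6455231440241374 [0.6769 0.2707 0.03  ]
green S [116 233  17  15 148] [124.5878 239.4527] green T [178 117  13  10 115] [184.6087 121.4   ] [0.6801 0.2121 0.0178] 0.47951817795839413 [0.6779 0.2106 0.03  ]
yellow S [136 224   8  10  30] [139.3667 228.4   ] yellow T [195 118  13  10 108] [200.7963 122.3519] [0.6789 0.1511 0.0131] 1.5028613490445095 [0.6806 0.1514 0.03  ]
S red 768
S yellow 2150
S green 1531
S blue 6991
T red 368
T yellow 1492
T green 484
T blue 420
```

```bash
cat > run1.py <<'E'
from fit import *
import pickle
S,T=pickle.load(open('p0.pkl','rb'))
cl={'S':cls(S),'T':cls(T)};P={'S':S,'T':T}
K=4
def down(m): return cv2.resize(m.astype(np.float32),(512,384),interpolation=cv2.INTER_AREA)
def blur(m): return cv2.GaussianBlur(m.astype(np.float32),(0,0),1.0)
cols=['blue','red','green','yellow']
win={'S':(80,156,205,290),'T':(135,220,105,135)}
tg={(k,c):blur(cl[k][c]) for k in P for c in cols}
def cost(v,win,order,boxes):
    J=0
    for k,p in P.items():
        u0,u1,v0,v1=win[k]
        im=fill(p,[(cols.index(c)+1,hull(p,boxes(v)[c])) for c in order[k]],K)
        for c in cols:
            m=blur(down(im==cols.index(c)+1));J+=((m-tg[k,c])[v0:v1,u0:u1]**2).sum()
    return J
def cb(v):
    x,y,th,z0=v; n=np.array([-np.sin(th),np.cos(th)])
    return {c:boxc(*(np.array([x,y])+n*.06*(1.5-i)),th,L=.03,W=.042,z0=z0,z1=z0+.024) for i,c in enumerate(cols)}
o={'S':cols[::-1],'T':cols}
best=None
x0=np.array([.678,.242,.03,.008])
simp=np.vstack([x0]+[x0+d for d in np.diag([.005,.005,.04,.006])])
r=minimize(cost,x0,args=(win,o,cb),method='Nelder-Mead',options=dict(initial_simplex=simp,xatol=1e-5,fatol=1e-3))
print('clips',r.x,r.fun)
x,y,th,_=r.x;e=np.array([np.cos(th),np.sin(th)]);n=np.array([-e[1],e[0]])
slots={c:np.array([x,y])+n*.06*(1.5-i)-.135*e for i,c in enumerate(cols)};print(slots,'theta',np.degrees(th))
# boards
win2={'S':(175,280,100,205),'T':(255,365,110,210)}
# mask out detached yellow
def bb(v):
    v=v.reshape(4,3);return {c:boxc(*v[i]) for i,c in enumerate(cols)}
o2={'S':['yellow','red','blue','green'],'T':['yellow','red','blue','green']}
th0=-.23
ctr={'blue':(.555,-.205),'red':(.545,-.265),'green':(.568,-.155),'yellow':(.537,-.322)}
# joint rack fit first
def rb(w):
    x,y,th=w;n=np.array([-np.sin(th),np.cos(th)])
    return {c:boxc(*(np.array([x,y])+n*.06*k),th) for c,k in zip(['green','blue','red','yellow'],[1.5,.5,-.5,-1.5])}
# remove background small yellow from side target: only keep pixels in dilated region later
w0=np.array([.552,-.235,th0]);simp=np.vstack([w0]+[w0+d for d in np.diag([.01,.01,.06])])
r=minimize(cost,w0,args=(win2,o2,rb),method='Nelder-Mead',options=dict(initial_simplex=simp,xatol=1e-5,fatol=1e-3));print('rack',r.x,r.fun)
w=r.x;n=np.array([-np.sin(w[2]),np.cos(w[2])])
v=np.array([[*(w[:2]+n*.06*k),w[2]] for k in (.5,-.5,1.5,-1.5)])
for it in range(3):
  for i in range(4):
    def f(q):
        a=v.copy();a[i]=q;return cost(a.ravel(),win2,o2,bb)
    simp=np.vstack([v[i]]+[v[i]+d for d in np.diag([.005,.005,.03])])
    rr=minimize(f,v[i],method='Nelder-Mead',options=dict(initial_simplex=simp,xatol=2e-5,fatol=1e-3));v[i]=rr.x
  print(it,rr.fun)
for c,q in zip(cols,v): print(c,q[:2],np.degrees(q[2]))
pickle.dump((slots,th,v),open('fit.pkl','wb'))
# overlays
def hoop(c,th,side,):
    e=np.array([np.cos(th),np.sin(th)]);n=np.array([-e[1],e[0]])
    q=c+n*side
    return np.array([[*(q+a*e),z] for a,z in((-.068,.01),(-.068,.081),(.068,.081),(.068,.01))])
for k,p,(u0,u1,v0,v1),s in (('T',T,(120,370,100,225),3.2),('S',S,(75,285,95,310),2.75)):
    im=cv2.resize(p['pixels'][v0:v1,u0:u1,::-1],None,fx=s,fy=s,interpolation=cv2.INTER_CUBIC)
    tr=lambda X:np.round(((proj(p,X)+.5-[u0,v0])*s-.5)*16).astype(np.int32)
    for c in cols:
        for sd in(-.0155,.0155): cv2.polylines(im,[tr(hoop(slots[c],th,sd))],False,(255,0,255),1,cv2.LINE_AA,4)
        cv2.polylines(im,[np.round(((hull(p,bb(v.ravel())[c])+.5-[u0,v0])*s-.5)*16).astype(np.int32)],True,(255,255,255),1,cv2.LINE_AA,4)
    cv2.imwrite(f'pics/ov{k}.png',im)
E
python3 run1.py
```

```text
clips [0.681  0.2416 0.0377 0.0029] 296.4383544921875
{'blue': array([0.5427, 0.3264]), 'red': array([0.545 , 0.2664]), 'green': array([0.5472, 0.2065]), 'yellow': array([0.5495, 0.1465])} theta 2.1622128017230664
rack [ 0.5505 -0.2357 -0.2802] 851.3013305664062
0 683.462890625
1 682.1390991210938
2 679.479736328125
blue [ 0.5582 -0.207 ] -16.017023635000154
red [ 0.5436 -0.2648] -16.30049810773062
green [ 0.5694 -0.1487] -17.12452616242277
yellow [ 0.5354 -0.3246] -18.310584357836127
```

View pics/ovT.png

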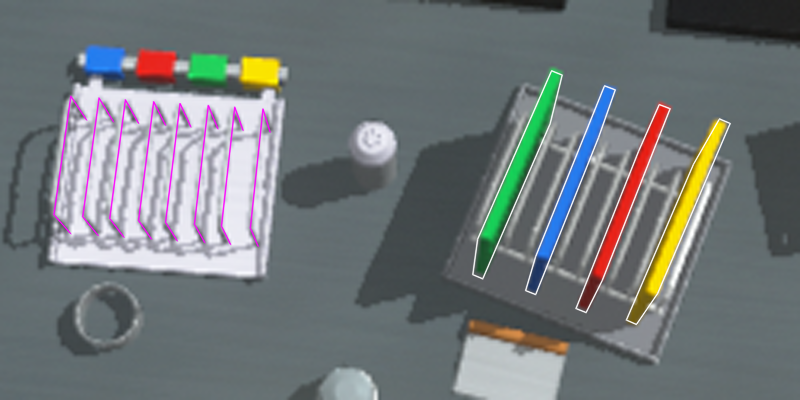

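View pics/ovS.png

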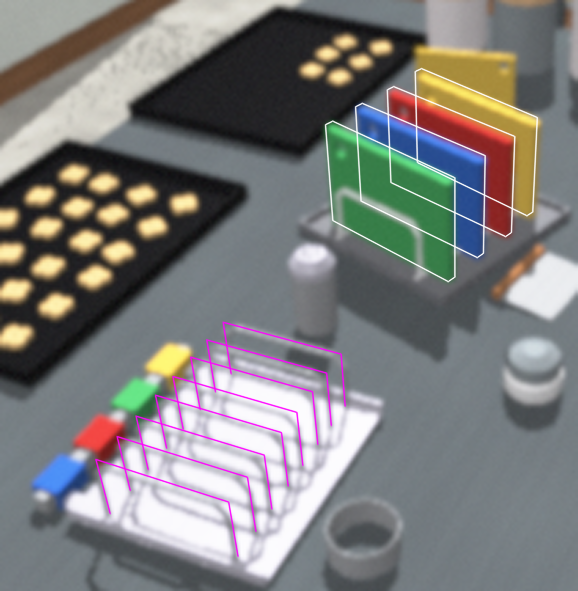

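```bash
cat > ov2.py <<'E'
from fit import *
import pickle
S,T=pickle.load(open('p0.pkl','rb'));slots,th,v=pickle.load(open('fit.pkl','rb'))
def hoop(c,th,side,):
    e=np.array([np.cos(th),np.sin(th)]);n=np.array([-e[1],e[0]])
    q=c+n*side
    return np.array([[*(q+a*e),z] for a,z in((-.068,.01),(-.068,.081),(.068,.081),(.068,.01))])
for k,p,(u0,u1,v0,v1),s in (('T',T,(130,215,105,195),6.),('S',S,(85,225,205,310),5.6)):
    im=cv2.resize(p['pixels'][v0:v1,u0:u1,::-1],None,fx=s,fy=s,interpolation=cv2.INTER_CUBIC)
    cv2.imwrite(f'pics/z{k}.png',im)
    for c in ['blue','yellow']:
        for sd in(-.0155,.0155): print(k,c,sd,np.round(((proj(p,hoop(slots[c],th,sd))+.5-[u0,v0])*s)).tolist())
E
python3 ov2.py
```

```text
T blue -0.0155 [[124.0, 412.0], [95.0, 376.0], [126.0, 154.0], [153.0, 198.0]]
T blue 0.0155 [[73.0, 408.0], [41.0, 373.0], [73.0, 150.0], [102.0, 195.0]]
T yellow -0.0155 [[424.0, 432.0], [409.0, 398.0], [433.0, 174.0], [446.0, 218.0]]
T yellow 0.0155 [[372.0, 429.0], [355.0, 394.0], [380.0, 171.0], [396.0, 215.0]]
S blue -0.0155 [[465.0, 467.0], [448.0, 356.0], [182.0, 273.0], [209.0, 383.0]]
S blue 0.0155 [[429.0, 518.0], [410.0, 406.0], [139.0, 320.0], [168.0, 430.0]]
S yellow -0.0155 [[647.0, 212.0], [639.0, 105.0], [398.0, 40.0], [415.0, 146.0]]
S yellow 0.0155 [[619.0, 251.0], [609.0, 144.0], [365.0, 76.0], [383.0, 183.0]]
```

View pics/zT.png

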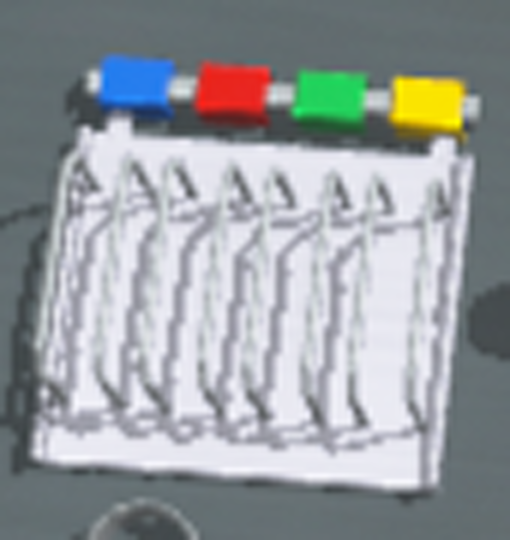

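View pics/zS.png

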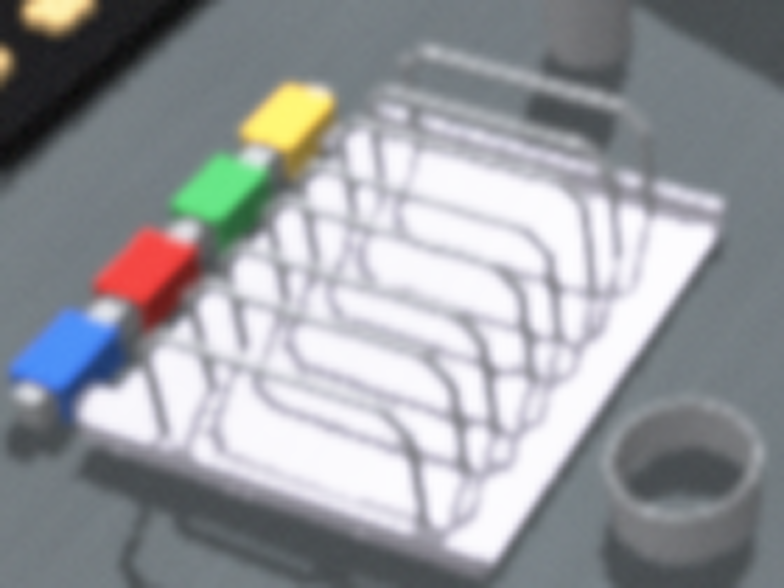

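```bash
cat > need.py <<'E'
import sys
from h import *
from scipy.spatial.transform import Rotation as R
s=manip.sense();M=R.from_rotvec(s['ee_rot']).as_matrix();yaw=np.degrees(np.arctan2(M[1,0],M[0,0]))
if len(sys.argv)>4:
    x,y,z,t=map(float,sys.argv[1:5]);a=np.radians(t)
    sp=-((t-yaw+90)%180-90);d=np.array([x,y,z])-s['tool_pos'];f=np.radians(yaw-sp)
    print('spin %.1f then cm x %.2f y %.2f z %.2f'%(sp,100*(d[0]*np.cos(f)+d[1]*np.sin(f)),100*(d[0]*np.sin(f)-d[1]*np.cos(f)),-100*d[2]))
print('t %.2f pos'%s['time'],np.round(s['tool_pos'],4),'yaw %.2f tilt %.2f open %.4f'%(yaw,np.degrees(np.arccos(-M[2,2])),s['opening']),'F',np.round(s['wrist_force'],1))
E
python3 -m pendant '[{"spin":8.2},{"spin":8.2},{"spin":8.2},{"spin":8.2},{"spin":8}]' 5 80; python3 need.py .5694 -.1487 .25 -17
```

```text
spin 40.8 then cm x 19.57 y -47.83 z 0.63
t 1.20 pos [ 0.2424 -0.5489  0.2563] yaw 23.82 tilt 0.00 open 0.0852 F [0.2 0.7 0.5]validation failed for argument at $[0]...
```

```bash
python3 -m pendant '[{"x":0,"y":0,"z":0,"spin":8.2},{"x":0,"y":0,"z":0,"spin":8.2},{"x":0,"y":0,"z":0,"spin":8.2},{"x":0,"y":0,"z":0,"spin":8.2},{"x":0,"y":0,"z":0,"spin":8}]' 5 80; python3 need.py .5694 -.1487 .25 -17
```

```text
time: 1.7
tool_pos: [0.2424, -0.5489, 0.2562]
ee_rot: [-3.106, 0.473, 0.0]
wrist_force: [0.1, 0.1, 0.1]
opening: 0.0501
spin -0.3 then cm x 19.57 y -47.83 z 0.62
t 1.70 pos [ 0.2424 -0.5489  0.2562] yaw -17.31 tilt 0.00 open 0.0501 F [0.1 0.1 0.1]
```

```bash
python3 -m pendant '[{"x":1.6,"y":-4,"z":0,"spin":0},{"x":1.6,"y":-4,"z":0,"spin":0},{"x":1.6,"y":-4,"z":0,"spin":0},{"x":1.6,"y":-4,"z":0,"spin":0},{"x":1.6,"y":-4,"z":0,"spin":0},{"x":1.6,"y":-4,"z":0,"spin":0},{"x":1.6,"y":-4,"z":0,"spin":0},{"x":1.6,"y":-4,"z":0,"spin":0}]'; python3 -m pendant '[{"x":1.6,"y":-4,"z":0,"spin":0},{"x":1.6,"y":-4,"z":0,"spin":0},{"x":1.8,"y":-4,"z":0.6,"spin":0},{"x":1.8,"y":-3.8,"z":0,"spin":0},{"x":0,"y":0,"z":0,"spin":0}]'; python3 need.py .5694 -.1487 .25 -17
```

```text
time: 2.5
tool_pos: [0.459, -0.2787, 0.2565]
ee_rot: [3.107, -0.464, 0.001]
wrist_force: [1.2, -0.7, -0.9]
opening: 0.0496
time: 3.0
tool_pos: [0.5716, -0.1447, 0.2492]
ee_rot: [-3.106, 0.455, 0.001]
wrist_force: [-0.5, -0.4, -0.4]
opening: 0.0502
spin 0.3 then cm x -0.10 y 0.44 z -0.08
t 3.00 pos [ 0.5716 -0.1447  0.2492] yaw -16.65 tilt 0.12 open 0.0502 F [-0.5 -0.4 -0.4]
```

```bash
python3 -m pendant '[{"x":0,"y":0,"z":0,"spin":0},{"x":0,"y":0.2,"z":0,"spin":0},{"x":0,"y":0,"z":0,"spin":0}]'; cat > look.py <<'E'
import sys
from h import *
a=sys.argv[1]
T=cams.read_camera('top');S=cams.read_camera('side')
a1=cv2.resize(T['pixels'][90:230,120:400,::-1],None,fx=2.8,fy=2.8,interpolation=cv2.INTER_CUBIC)
cv2.imwrite(f'pics/T{a}.png',a1)
cv2.imwrite(f'pics/S{a}.png',cv2.resize(S['pixels'][60:320,70:330,::-1],None,fx=2.3,fy=2.3,interpolation=cv2.INTER_CUBIC))
E
python3 need.py .5694 -.1487 .25 -17;python3 look.py 1
```

```text
time: 3.3
tool_pos: [0.5682, -0.1522, 0.2507]
ee_rot: [3.106, -0.467, 0.001]
wrist_force: [-0.1, 0.4, 1.1]
opening: 0.0498
spin -0.1 then cm x 0.01 y -0.37 z 0.07
t 3.30 pos [ 0.5682 -0.1522  0.2507] yaw -17.09 tilt 0.04 open 0.0498 F [-0.1  0.4  1.1]
```

View pics/T1.png

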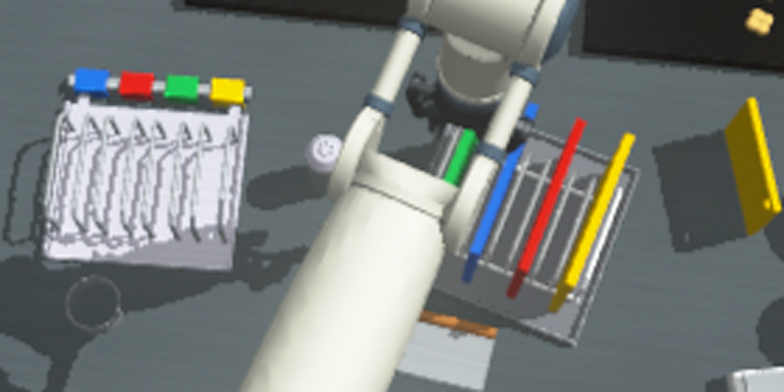

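View pics/S1.png

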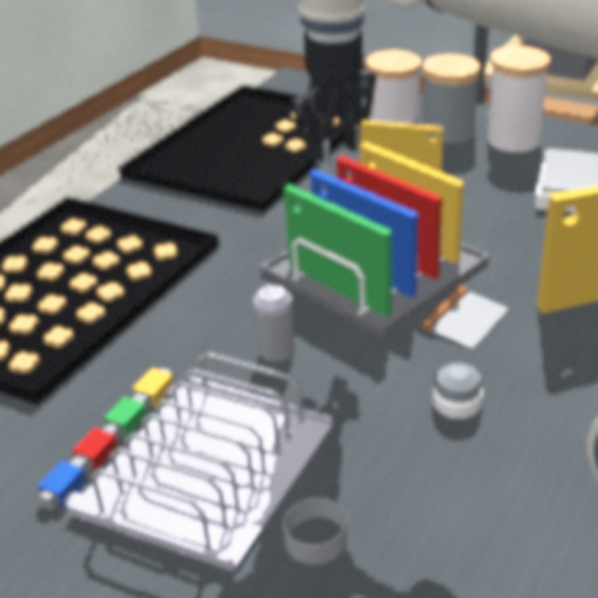

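```bash
python3 -m pendant '[{"x":0,"y":-0.3,"z":2,"spin":0},{"x":0,"y":0,"z":2,"spin":0},{"x":0,"y":0,"z":2,"spin":0},{"x":0,"y":0,"z":0,"spin":0},{"x":0,"y":0,"z":0,"spin":0}]'; python3 need.py .5694 -.1487 .14 -17;python3 look.py 2
```

```text
time: 3.9
tool_pos: [0.5693, -0.1485, 0.1906]
ee_rot: [-3.107, 0.465, 0.001]
wrist_force: [0.7, 0.5, 0.2]
opening: 0.0501
spin -0.0 then cm x 0.01 y 0.02 z 5.06
t 3.90 pos [ 0.5693 -0.1485  0.1906] yaw -17.03 tilt 0.02 open 0.0501 F [0.7 0.5 0.2]
```

View pics/S2.png

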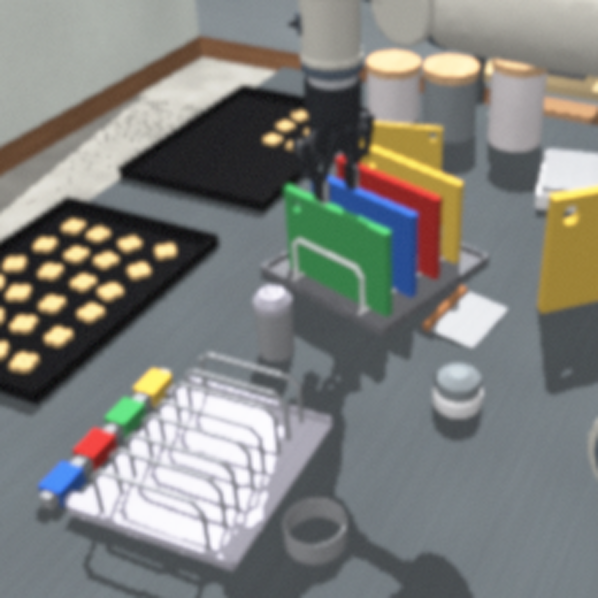

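```bash
python3 -m pendant '[{"x":0,"y":0,"z":1.5,"spin":0},{"x":0,"y":0,"z":1.5,"spin":0},{"x":0,"y":0,"z":0,"spin":0}]';python3 look.py 3; python3 -m pendant '[{"x":0,"y":0,"z":1,"spin":0},{"x":0,"y":0,"z":1,"spin":0},{"x":0,"y":0,"z":0,"spin":0}]'; python3 need.py .5694 -.1487 .14 -17
```

```text
time: 4.3
tool_pos: [0.5683, -0.1476, 0.1564]
ee_rot: [-3.106, 0.464, 0.009]
wrist_force: [-0.9, -0.3, -2.3]
opening: 0.0498
time: 4.7
tool_pos: [0.5688, -0.1477, 0.1379]
ee_rot: [-3.107, 0.464, 0.005]
wrist_force: [-0.7, 0.1, -0.6]
opening: 0.0497
spin 0.0 then cm x 0.08 y 0.08 z -0.21
t 4.70 pos [ 0.5688 -0.1477  0.1379] yaw -16.97 tilt 0.19 open 0.0497 F [-0.7  0.1 -0.6]
```

View pics/S3.png

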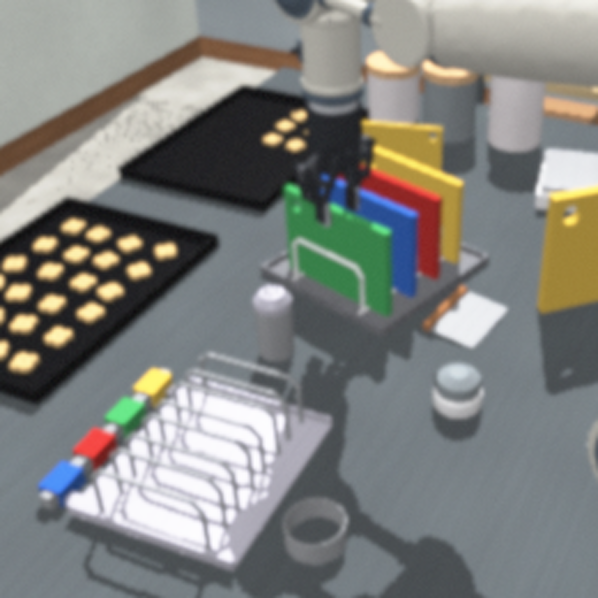

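```bash
python3 -m pendant '[{"x":0,"y":0,"z":0,"spin":0},{"x":0,"y":0,"z":0,"spin":0},{"x":0,"y":0,"z":0,"spin":0},{"x":0,"y":0,"z":0,"spin":0},{"x":0,"y":0,"z":0,"spin":0},{"x":0,"y":0,"z":0,"spin":0}]' 0 80; python3 need.py
```

```text
time: 5.3
tool_pos: [0.5699, -0.1482, 0.141]
ee_rot: [3.107, -0.464, 0.002]
wrist_force: [0.3, -1.3, 3.4]
opening: 0.0112
t 5.30 pos [ 0.5699 -0.1482  0.141 ] yaw -16.98 tilt 0.07 open 0.0112 F [ 0.3 -1.3  3.4]
```

Gripped with an opening of about 11 mm, which fits the 12 mm board. Next I lift it straight up.

```bash
python3 -m pendant '[{"x":0,"y":0,"z":-2,"spin":0},{"x":0,"y":0,"z":-3,"spin":0},{"x":0,"y":0,"z":-3,"spin":0},{"x":0,"y":0,"z":-3,"spin":0},{"x":0,"y":0,"z":-3,"spin":0},{"x":0,"y":0,"z":-2.5,"spin":0},{"x":0,"y":0,"z":0,"spin":0}]'; python3 need.py .5472 .2065 .305 2.2; python3 look.py 4
```

```text
time: 6.0
tool_pos: [0.5703, -0.1481, 0.3089]
ee_rot: [3.107, -0.463, 0.009]
wrist_force: [0.2, -1.0, -2.5]
opening: 0.0107
spin -19.2 then cm x -0.95 y -35.52 z 0.39
t 6.00 pos [ 0.5703 -0.1481  0.3089] yaw -16.97 tilt 0.33 open 0.0107 F [ 0.2 -1.  -2.5]
```

View pics/S4.png

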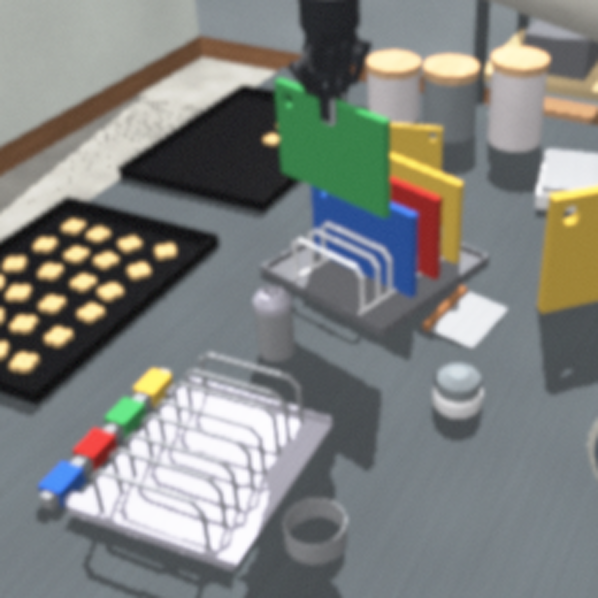

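```bash
python3 -m pendant '[{"x":0,"y":0,"z":0,"spin":-6.4},{"x":0,"y":0,"z":0,"spin":-6.4},{"x":0,"y":0,"z":0,"spin":-6.4},{"x":0,"y":-2,"z":0,"spin":0},{"x":0,"y":-4,"z":0,"spin":0},{"x":0,"y":-4,"z":0,"spin":0},{"x":0,"y":-4,"z":0,"spin":0},{"x":0,"y":-4,"z":0,"spin":0}]';python3 -m pendant '[{"x":-1,"y":-4,"z":0,"spin":0},{"x":0,"y":-4,"z":0,"spin":0},{"x":0,"y":-4,"z":0,"spin":0},{"x":0,"y":-3.5,"z":0,"spin":0},{"x":0,"y":-2,"z":0,"spin":0},{"x":0,"y":0,"z":0,"spin":0},{"x":0,"y":0,"z":0,"spin":0},{"x":0,"y":0,"z":0,"spin":0}]'; python3 need.py .5472 .2065 .25 2.2; python3 look.py 5
```

```text
time: 6.9
tool_pos: [0.5619, 0.0333, 0.3017]
ee_rot: [-3.141, -0.06, 0.008]
wrist_force: [0.9, 0.5, -3.9]
opening: 0.0105
time: 7.7
tool_pos: [0.5458, 0.2054, 0.3037]
ee_rot: [3.14, 0.059, -0.004]
wrist_force: [0.4, 1.1, -2.7]
opening: 0.0106
spin -0.0 then cm x 0.14 y -0.10 z 5.37
t 7.70 pos [0.5458 0.2054 0.3037] yaw 2.17 tilt 0.14 open 0.0106 F [ 0.4  1.1 -2.7]
```

View pics/S5.png

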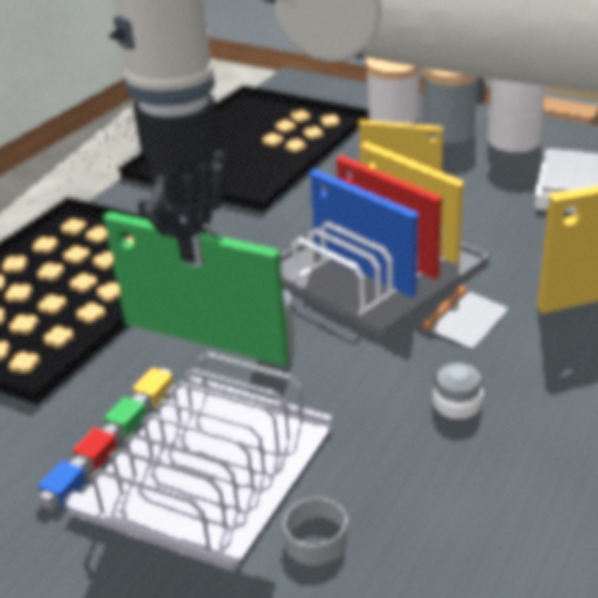

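View pics/T5.png

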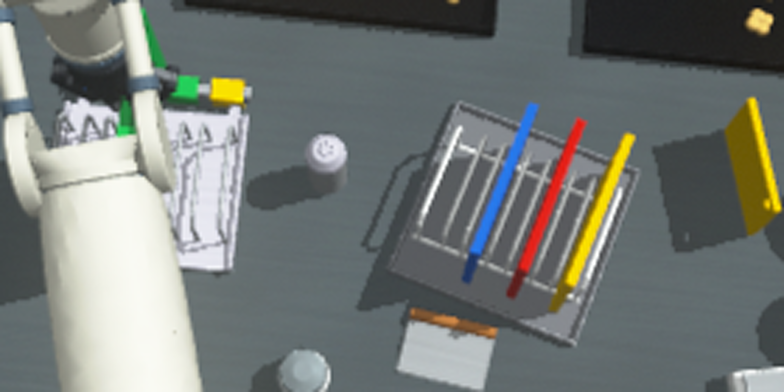

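```bash
python3 -m pendant '[{"x":0.1,"y":-0.1,"z":3,"spin":0},{"x":0,"y":0,"z":3,"spin":0},{"x":0,"y":0,"z":1.5,"spin":0},{"x":0,"y":0,"z":0,"spin":0},{"x":0,"y":0,"z":0,"spin":0},{"x":0,"y":0,"z":0,"spin":0}]'; python3 need.py .5472 .2065 .14 2.2
cat > chk.py <<'E'
import sys
from fit import *
from scipy.spatial.transform import Rotation as R
# overlay expected board outline in hand and the slot hoops; args: name slot
import pickle
slots,th,v=pickle.load(open('fit.pkl','rb'));a,c=sys.argv[1:3]
s=manip.sense();M=R.from_rotvec(s['ee_rot']).as_matrix();yaw=np.arctan2(M[1,0],M[0,0])
x,y,z=s['tool_pos'];zt=z+.01   # top edge
S=cams.read_camera('side');T=cams.read_camera('top')
for k,p,(u0,u1,v0,v1),sc in (('S',S,(75,225,140,310),3.5),('T',T,(125,225,90,200),5)):
    im=cv2.resize(p['pixels'][v0:v1,u0:u1,::-1],None,fx=sc,fy=sc,interpolation=cv2.INTER_CUBIC)
    tr=lambda u:np.round(((u+.5-[u0,v0])*sc-.5)*16).astype(np.int32)
    cv2.polylines(im,[tr(hull(p,boxc(x,y,yaw,z0=zt-.14,z1=zt)))],True,(255,255,255),1,cv2.LINE_AA,4)
    e=np.array([np.cos(th),np.sin(th)]);n=np.array([-e[1],e[0]])
    for sd in(-.0155,.0155):
        q=slots[c]+n*sd
        cv2.polylines(im,[tr(proj(p,np.array([[*(q+l*e),zz] for l,zz in((-.068,.01),(-.068,.081),(.068,.081),(.068,.01))])))],False,(255,0,255),1,cv2.LINE_AA,4)
    cv2.imwrite(f'pics/c{k}{a}.png',im)
E
python3 chk.py 1 green
```

```text
time: 8.4
tool_pos: [0.5475, 0.2074, 0.2327]
ee_rot: [-3.14, -0.06, -0.005]
wrist_force: [0.1, 0.1, -2.9]
opening: 0.0109
spin 0.0 then cm x -0.04 y 0.09 z 9.27
t 8.40 pos [0.5475 0.2074 0.2327] yaw 2.21 tilt 0.20 open 0.0109 F [ 0.1  0.1 -2.9]
```

View pics/cS1.png

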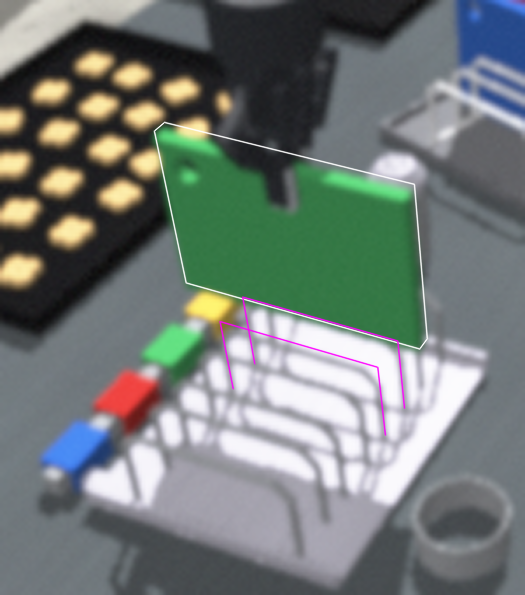

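View pics/cT1.png

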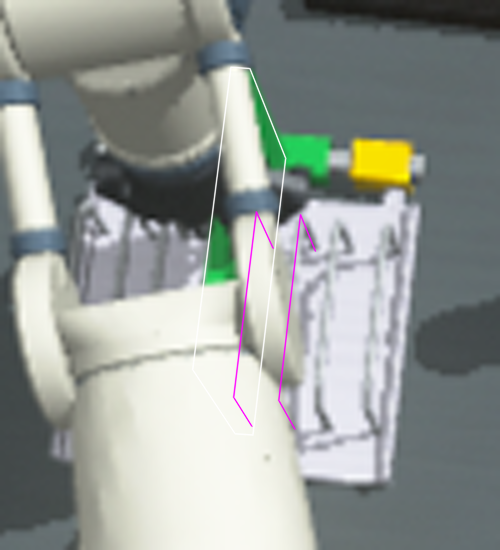

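```bash
python3 -m pendant '[{"x":0,"y":0.1,"z":1,"spin":0},{"x":0,"y":0,"z":1,"spin":0},{"x":0,"y":0,"z":1,"spin":0},{"x":0,"y":0,"z":0,"spin":0},{"x":0,"y":0,"z":0,"spin":0}]'; python3 need.py .5472 .2065 .14 2.2; python3 chk.py 2 green
```

```text
time: 9.0
tool_pos: [0.5466, 0.2063, 0.1994]
ee_rot: [3.141, 0.061, -0.002]
wrist_force: [-0.7, -1.2, -3.2]
opening: 0.011
spin 0.0 then cm x 0.06 y -0.01 z 5.94
t 9.00 pos [0.5466 0.2063 0.1994] yaw 2.23 tilt 0.09 open 0.0110 F [-0.7 -1.2 -3.2]
```

View pics/cS2.png

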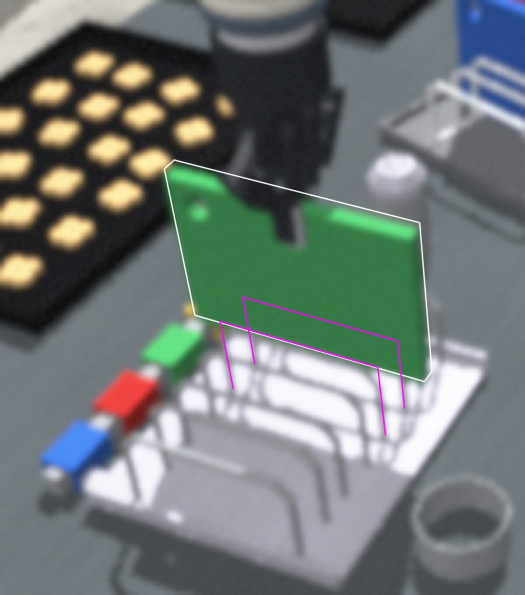

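```bash
python3 -m pendant '[{"x":0,"y":0,"z":1.5,"spin":0},{"x":0,"y":0,"z":1.5,"spin":0},{"x":0,"y":0,"z":1.5,"spin":0},{"x":0,"y":0,"z":0.5,"spin":0},{"x":0,"y":0,"z":0.3,"spin":0},{"x":0,"y":0,"z":0,"spin":0},{"x":0,"y":0,"z":0,"spin":0}]'; python3 need.py .5472 .2065 .14 2.2
```

```text
time: 9.8
tool_pos: [0.5472, 0.2065, 0.148]
ee_rot: [-3.141, -0.061, -0.002]
wrist_force: [1.0, -0.1, -3.1]
opening: 0.0108
spin 0.0 then cm x -0.00 y -0.00 z 0.80
t 9.80 pos [0.5472 0.2065 0.148 ] yaw 2.22 tilt 0.07 open 0.0108 F [ 1.  -0.1 -3.1]
```

```bash
python3 -m pendant '[{"x":0,"y":0,"z":0.2,"spin":0},{"x":0,"y":0,"z":0.2,"spin":0},{"x":0,"y":0,"z":0.1,"spin":0},{"x":0,"y":0,"z":0,"spin":0},{"x":0,"y":0,"z":0,"spin":0}]';python3 -m pendant '[{"x":0,"y":0,"z":0.1,"spin":0},{"x":0,"y":0,"z":0,"spin":0},{"x":0,"y":0,"z":0,"spin":0}]';python3 -m pendant '[{"x":0,"y":0,"z":0.1,"spin":0},{"x":0,"y":0,"z":0,"spin":0},{"x":0,"y":0,"z":0,"spin":0}]'; python3 need.py .5472 .2065 .14 2.2
```

```text
time: 10.3
tool_pos: [0.5474, 0.2065, 0.145]
ee_rot: [-3.14, -0.061, -0.005]
wrist_force: [-3.0, -0.6, 4.8]
opening: 0.0107
time: 10.6
tool_pos: [0.5475, 0.2066, 0.145]
ee_rot: [-3.14, -0.061, -0.006]
wrist_force: [-4.1, -2.3, 10.1]
opening: 0.0106
time: 10.9
tool_pos: [0.5475, 0.2066, 0.145]
ee_rot: [-3.14, -0.061, -0.007]
wrist_force: [-5.9, -1.6, 13.1]
opening: 0.0105
spin 0.0 then cm x -0.03 y 0.01 z 0.50
t 10.90 pos [0.5475 0.2066 0.145 ] yaw 2.23 tilt 0.26 open 0.0105 F [-5.9 -1.6 13.1]
```

```bash
python3 chk.py 3 green; python3 look.py 6
```

```text
(no output)
```

View pics/cS3.png

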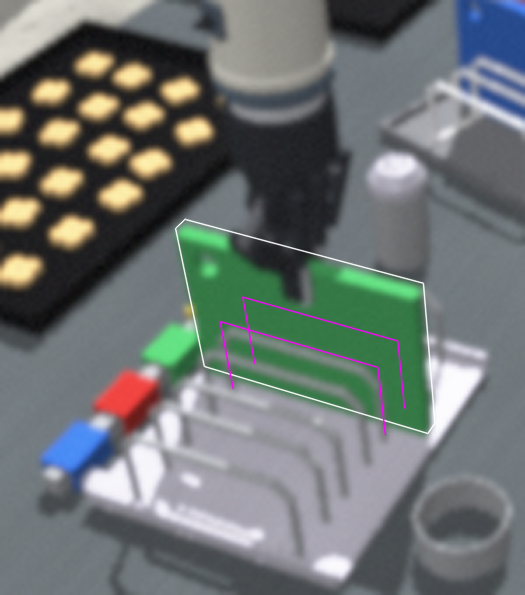

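View pics/cT3.png

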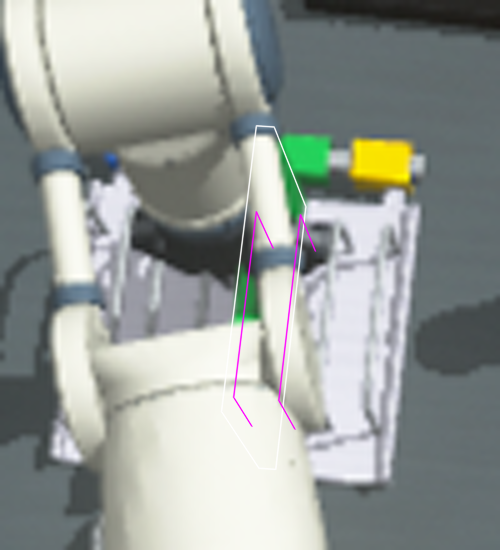

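```bash
python3 -m pendant '[{"x":0,"y":0,"z":-0.2,"spin":0},{"x":0,"y":0,"z":0,"spin":0},{"x":0,"y":0,"z":0,"spin":0}]' 4.5;python3 need.py; python3 -m pendant '[{"x":0,"y":0,"z":0,"spin":0},{"x":0,"y":0,"z":-1,"spin":0},{"x":0,"y":0,"z":-2,"spin":0},{"x":0,"y":0,"z":-3,"spin":0},{"x":0,"y":0,"z":-3,"spin":0},{"x":0,"y":0,"z":-2,"spin":0}]'; python3 need.py .5582 -.207 .25 -16.5; python3 chk.py 4 green
```

```text
time: 11.4
tool_pos: [0.5471, 0.2064, 0.1424]
ee_rot: [-3.141, -0.061, -0.001]
wrist_force: [0.1, 0.2, 0.4]
opening: 0.0449
t 11.40 pos [0.5471 0.2064 0.1424] yaw 2.22 tilt 0.03 open 0.0449 F [0.1 0.2 0.4]
time: 12.0
tool_pos: [0.5472, 0.2065, 0.2557]
ee_rot: [-3.14, -0.061, -0.005]
wrist_force: [-0.4, -0.1, -0.3]
opening: 0.0446
spin 18.7 then cm x 12.79 y 39.34 z 0.57
t 12.00 pos [0.5472 0.2065 0.2557] yaw 2.22 tilt 0.19 open 0.0446 F [-0.4 -0.1 -0.3]
```

View pics/cS4.png

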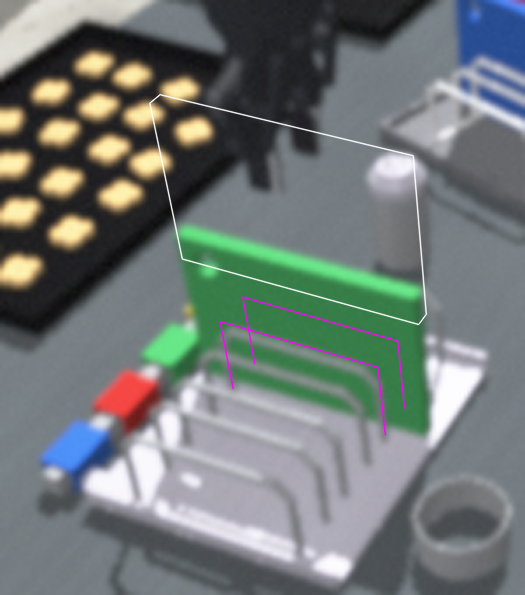

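```bash
python3 -m pendant '[{"x":0,"y":0,"z":0,"spin":6.2},{"x":0,"y":0,"z":0,"spin":6.2},{"x":0,"y":0,"z":0,"spin":6.2},{"x":0.8,"y":2.5,"z":0,"spin":0},{"x":1.4,"y":4.3,"z":0,"spin":0},{"x":1.4,"y":4.3,"z":0,"spin":0},{"x":1.4,"y":4.3,"z":0,"spin":0},{"x":1.4,"y":4.3,"z":0,"spin":0}]';python3 -m pendant '[{"x":1.4,"y":4.3,"z":0,"spin":0},{"x":1.4,"y":4.3,"z":0,"spin":0},{"x":1.4,"y":4.3,"z":0,"spin":0},{"x":1.4,"y":4.3,"z":0,"spin":0},{"x":0.8,"y":2.4,"z":0,"spin":0},{"x":0,"y":0,"z":0,"spin":0},{"x":0,"y":0,"z":0,"spin":0},{"x":0,"y":0,"z":0,"spin":0}]' 4.5; python3 need.py .5582 -.207 .14 -16.5; python3 look.py 7
```

```text
time: 12.9
tool_pos: [0.5522, -0.0023, 0.2508]
ee_rot: [3.11, -0.447, -0.003]
wrist_force: [1.1, -0.3, 0.5]
opening: 0.0454
time: 13.7
tool_pos: [0.5589, -0.2056, 0.2517]
ee_rot: [-3.109, 0.446, 0.001]
wrist_force: [-1.2, -0.4, 0.1]
opening: 0.0448
spin 0.2 then cm x -0.03 y 0.15 z 11.17
t 13.70 pos [ 0.5589 -0.2056  0.2517] yaw -16.31 tilt 0.07 open 0.0448 F [-1.2 -0.4  0.1]
```

View pics/T7.png

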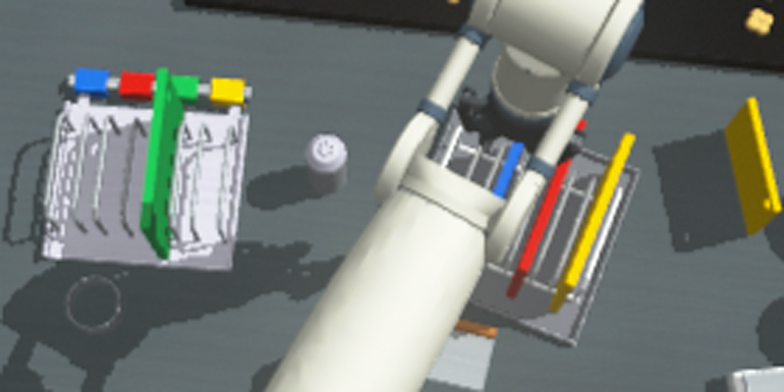

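```bash
python3 -m pendant '[{"x":0,"y":0.15,"z":2.5,"spin":0},{"x":0,"y":0,"z":2.5,"spin":0},{"x":0,"y":0,"z":1,"spin":0},{"x":0,"y":0,"z":0,"spin":0},{"x":0,"y":0,"z":0,"spin":0}]';python3 need.py .5582 -.207 .14 -16.5; python3 -m pendant '[{"x":0,"y":0,"z":1.5,"spin":0},{"x":0,"y":0,"z":1.5,"spin":0},{"x":0,"y":0,"z":1.2,"spin":0},{"x":0,"y":0,"z":1,"spin":0},{"x":0,"y":0,"z":0,"spin":0},{"x":0,"y":0,"z":0,"spin":0}]'; python3 need.py .5582 -.207 .14 -16.5; python3 look.py 8
```

```text
time: 14.3
tool_pos: [0.5588, -0.2078, 0.1934]
ee_rot: [3.109, -0.446, 0.002]
wrist_force: [0.0, 0.9, 0.7]
opening: 0.045
spin 0.2 then cm x -0.08 y -0.06 z 5.34
t 14.30 pos [ 0.5588 -0.2078  0.1934] yaw -16.34 tilt 0.06 open 0.0450 F [0.  0.9 0.7]
time: 14.9
tool_pos: [0.5584, -0.2082, 0.14]
ee_rot: [-3.109, 0.448, 0.001]
wrist_force: [0.3, 0.6, 0.6]
opening: 0.045
spin 0.1 then cm x -0.05 y -0.11 z -0.00
t 14.90 pos [ 0.5584 -0.2082  0.14  ] yaw -16.38 tilt 0.04 open 0.0450 F [0.3 0.6 0.6]
```

View pics/S8.png

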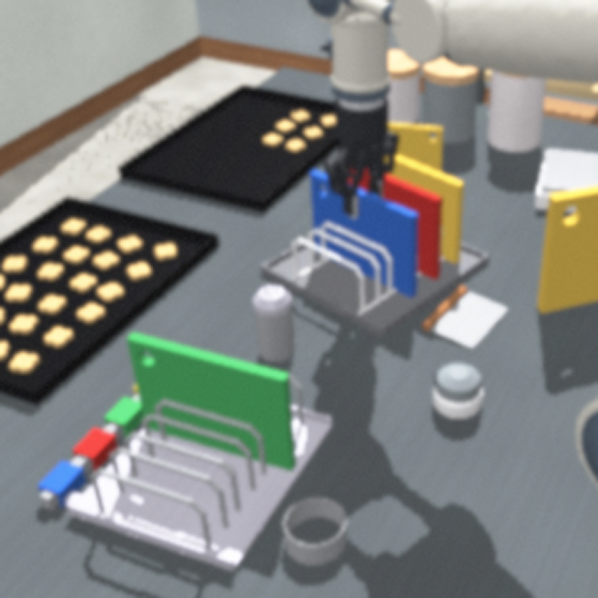

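```bash
python3 -m pendant '[{"x":0,"y":0,"z":0,"spin":0},{"x":0,"y":0,"z":0,"spin":0},{"x":0,"y":0,"z":0,"spin":0},{"x":0,"y":0,"z":0,"spin":0},{"x":0,"y":0,"z":0,"spin":0},{"x":0,"y":0,"z":0,"spin":0}]' 0 90; python3 need.py;python3 -m pendant '[{"x":0,"y":0,"z":-1,"spin":0},{"x":0,"y":0,"z":-2.5,"spin":0},{"x":0,"y":0,"z":-3,"spin":0},{"x":0,"y":0,"z":-3,"spin":0},{"x":0,"y":0,"z":-3,"spin":0},{"x":0,"y":0,"z":-3,"spin":0},{"x":0,"y":0,"z":-2,"spin":0},{"x":0,"y":0,"z":0,"spin":0}]'; python3 need.py .5427 .3264 .315 2.2; python3 look.py 9
```

```text
time: 15.6
tool_pos: [0.5588, -0.2083, 0.1411]
ee_rot: [3.109, -0.447, 0.002]
wrist_force: [-0.7, -0.4, 5.1]
opening: 0.0106
t 15.60 pos [ 0.5588 -0.2083  0.1411] yaw -16.37 tilt 0.08 open 0.0106 F [-0.7 -0.4  5.1]
time: 16.4
tool_pos: [0.5589, -0.2084, 0.3185]
ee_rot: [3.108, -0.447, 0.007]
wrist_force: [0.4, 0.7, -3.0]
opening: 0.0108
spin -18.6 then cm x 0.44 y -53.50 z 0.35
t 16.40 pos [ 0.5589 -0.2084  0.3185] yaw -16.38 tilt 0.26 open 0.0108 F [ 0.4  0.7 -3. ]
```

View pics/S9.png

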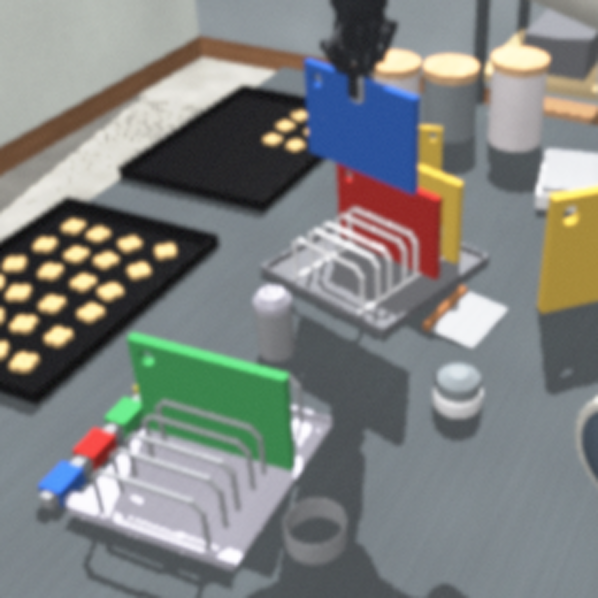

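```bash
python3 -m pendant '[{"x":0,"y":0,"z":0,"spin":-6.2},{"x":0,"y":0,"z":0,"spin":-6.2},{"x":0,"y":0,"z":0,"spin":-6.2},{"x":0,"y":-2,"z":0,"spin":0},{"x":0,"y":-4,"z":0,"spin":0},{"x":0,"y":-4,"z":0,"spin":0},{"x":0,"y":-4,"z":0,"spin":0},{"x":0,"y":-4,"z":0,"spin":0}]'; python3 need.py .5427 .3264 .315 2.2; python3 -m pendant '[{"x":0.4,"y":-4,"z":0,"spin":0},{"x":0,"y":-4,"z":0,"spin":0},{"x":0,"y":-4,"z":0,"spin":0},{"x":0,"y":-4,"z":0,"spin":0},{"x":0,"y":-4,"z":0,"spin":0},{"x":0,"y":-4,"z":0,"spin":0},{"x":0,"y":-4,"z":0,"spin":0},{"x":0,"y":-4,"z":0,"spin":0}]'; python3 -m pendant '[{"x":0,"y":-2.5,"z":0,"spin":0},{"x":0,"y":-1,"z":0,"spin":0},{"x":0,"y":0,"z":0,"spin":0},{"x":0,"y":0,"z":0,"spin":0},{"x":0,"y":0,"z":0,"spin":0}]'; python3 need.py .5427 .3264 .23 2.2
```

```text
time: 17.3
tool_pos: [0.5507, -0.0269, 0.3122]
ee_rot: [-3.14, -0.06, 0.007]
wrist_force: [1.3, -1.2, -3.2]
opening: 0.0106
spin 0.0 then cm x 0.56 y -35.33 z -0.28
t 17.30 pos [ 0.5507 -0.0269  0.3122] yaw 2.20 tilt 0.27 open 0.0106 F [ 1.3 -1.2 -3.2]
time: 18.1
tool_pos: [0.5423, 0.293, 0.3121]
ee_rot: [3.139, 0.061, -0.007]
wrist_force: [0.3, 0.1, -3.4]
opening: 0.0109
time: 18.6
tool_pos: [0.5421, 0.3252, 0.315]
ee_rot: [3.14, 0.058, -0.001]
wrist_force: [1.6, -0.2, -3.9]
opening: 0.0106
spin -0.1 then cm x 0.07 y -0.12 z 8.50
t 18.60 pos [0.5421 0.3252 0.315 ] yaw 2.13 tilt 0.04 open 0.0106 F [ 1.6 -0.2 -3.9]
```

```bash
python3 -m pendant '[{"x":0.1,"y":-0.1,"z":2.5,"spin":0},{"x":0,"y":0,"z":3,"spin":0},{"x":0,"y":0,"z":2.5,"spin":0},{"x":0,"y":0,"z":0,"spin":0},{"x":0,"y":0,"z":0,"spin":0},{"x":0,"y":0,"z":0,"spin":0}]'; python3 need.py .5427 .3264 .14 2.2; python3 chk.py 5 blue
```

```text
time: 19.2
tool_pos: [0.5434, 0.3274, 0.238]
ee_rot: [-3.139, -0.06, -0.005]
wrist_force: [0.3, -0.4, -2.6]
opening: 0.0107
spin -0.0 then cm x -0.07 y 0.09 z 9.80
t 19.20 pos [0.5434 0.3274 0.238 ] yaw 2.18 tilt 0.22 open 0.0107 F [ 0.3 -0.4 -2.6]
```

View pics/cS5.png

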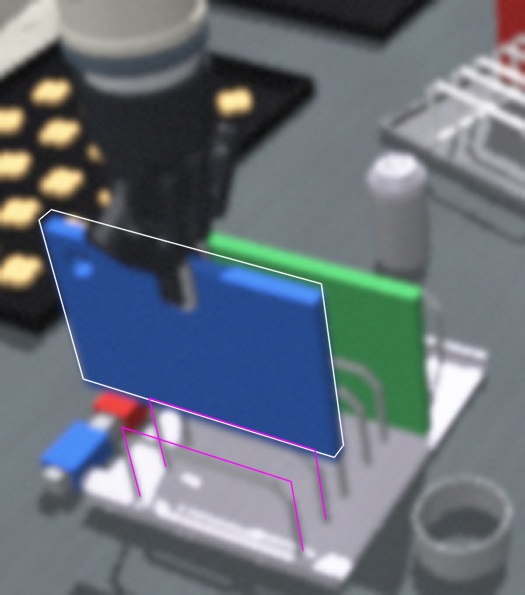

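View pics/cT5.png

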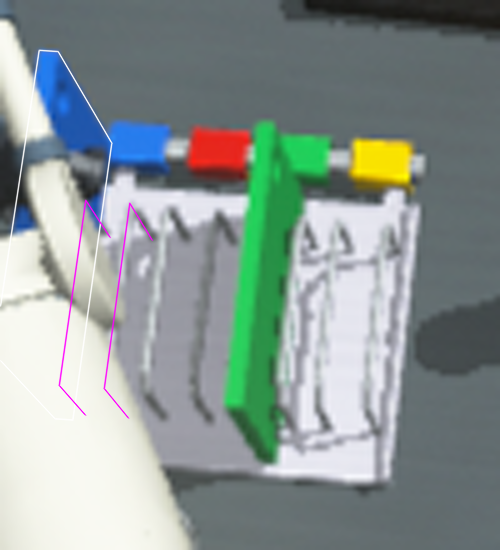

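```bash
python3 -m pendant '[{"x":0,"y":0.05,"z":1.3,"spin":0},{"x":0,"y":0,"z":1.3,"spin":0},{"x":0,"y":0,"z":1.2,"spin":0},{"x":0,"y":0,"z":0,"spin":0},{"x":0,"y":0,"z":0,"spin":0}]'; python3 need.py .5427 .3264 .14 2.2; python3 chk.py 6 blue
```

```text
time: 19.8
tool_pos: [0.5424, 0.327, 0.1962]
ee_rot: [3.14, 0.061, -0.003]
wrist_force: [0.1, 0.3, -2.4]
opening: 0.0109
spin 0.0 then cm x 0.03 y 0.06 z 5.62
t 19.80 pos [0.5424 0.327  0.1962] yaw 2.23 tilt 0.11 open 0.0109 F [ 0.1  0.3 -2.4]
```

View pics/cS6.png

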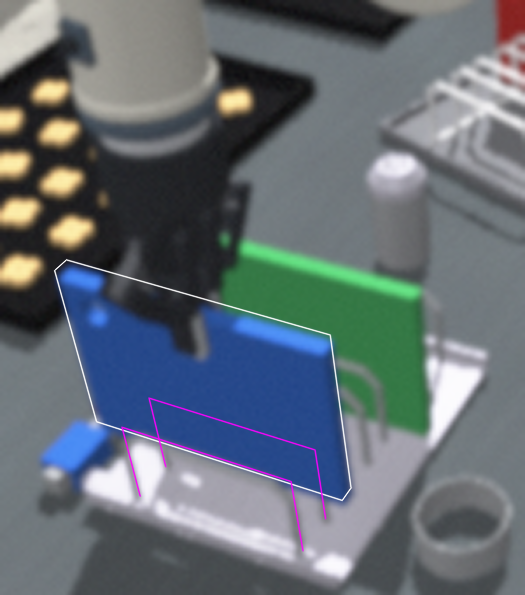

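```bash
python3 -m pendant '[{"x":0,"y":0,"z":1.2,"spin":0},{"x":0,"y":0,"z":1.2,"spin":0},{"x":0,"y":0,"z":1.2,"spin":0},{"x":0,"y":0,"z":0.7,"spin":0},{"x":0,"y":0,"z":0.3,"spin":0},{"x":0,"y":0,"z":0,"spin":0}]'; python3 need.py .5427 .3264 .145 2.2; python3 -m pendant '[{"x":0,"y":0,"z":0.2,"spin":0},{"x":0,"y":0,"z":0.1,"spin":0},{"x":0,"y":0,"z":0.1,"spin":0},{"x":0,"y":0,"z":0.1,"spin":0},{"x":0,"y":0,"z":0,"spin":0}]'; python3 need.py .5427 .3264 .145 2.2
```

```text
time: 20.5
tool_pos: [0.5425, 0.327, 0.1504]
ee_rot: [3.14, 0.061, -0.002]
wrist_force: [0.1, -0.1, -3.3]
opening: 0.0105
spin 0.0 then cm x 0.02 y 0.06 z 0.54
t 20.50 pos [0.5425 0.327  0.1504] yaw 2.22 tilt 0.07 open 0.0105 F [ 0.1 -0.1 -3.3]
time: 21.0
tool_pos: [0.5427, 0.3271, 0.1462]
ee_rot: [3.141, 0.061, -0.0]
wrist_force: [-0.6, -0.1, -2.6]
opening: 0.0109
spin 0.0 then cm x 0.00 y 0.07 z 0.12
t 21.00 pos [0.5427 0.3271 0.1462] yaw 2.23 tilt 0.00 open 0.0109 F [-0.6 -0.1 -2.6]
```

```bash
python3 -m pendant '[{"x":0,"y":0,"z":0.1,"spin":0},{"x":0,"y":0,"z":0.1,"spin":0},{"x":0,"y":0,"z":0.1,"spin":0},{"x":0,"y":0,"z":0,"spin":0}]'; python3 -m pendant '[{"x":0,"y":0,"z":0.1,"spin":0},{"x":0,"y":0,"z":0.1,"spin":0},{"x":0,"y":0,"z":0,"spin":0}]'; python3 need.py .5427 .3264 .145 2.2
```

```text
time: 21.4
tool_pos: [0.5428, 0.3272, 0.1451]
ee_rot: [-3.14, -0.061, -0.002]
wrist_force: [-3.2, -1.5, 4.7]
opening: 0.0106
time: 21.7
tool_pos: [0.5428, 0.3274, 0.1451]
ee_rot: [-3.139, -0.061, -0.004]
wrist_force: [-7.3, -2.2, 11.6]
opening: 0.0106
spin 0.0 then cm x -0.01 y 0.10 z 0.01
t 21.70 pos [0.5428 0.3274 0.1451] yaw 2.24 tilt 0.18 open 0.0106 F [-7.3 -2.2 11.6]
```

```bash
python3 -m pendant '[{"x":0,"y":0,"z":-0.2,"spin":0},{"x":0,"y":0,"z":0,"spin":0},{"x":0,"y":0,"z":0,"spin":0},{"x":0,"y":0,"z":0,"spin":0}]' 4.5; python3 -m pendant '[{"x":0,"y":0,"z":-1,"spin":0},{"x":0,"y":0,"z":-2,"spin":0},{"x":0,"y":0,"z":-3,"spin":0},{"x":0,"y":0,"z":-3,"spin":0},{"x":0,"y":0,"z":-2,"spin":0},{"x":0,"y":0,"z":0,"spin":0}]'; python3 need.py .5436 -.2655 .25 -16.5; python3 chk.py 7 blue
```

```text
time: 22.1
tool_pos: [0.5427, 0.327, 0.1427]
ee_rot: [3.141, 0.061, -0.001]
wrist_force: [0.5, 0.3, -0.4]
opening: 0.0452
time: 22.7
tool_pos: [0.5437, 0.3276, 0.2584]
ee_rot: [-3.138, -0.061, -0.011]
wrist_force: [-0.4, 0.2, -0.3]
opening: 0.0447
spin 18.7 then cm x 16.84 y 56.87 z 0.84
t 22.70 pos [0.5437 0.3276 0.2584] yaw 2.22 tilt 0.44 open 0.0447 F [-0.4  0.2 -0.3]
```

View pics/cS7.png

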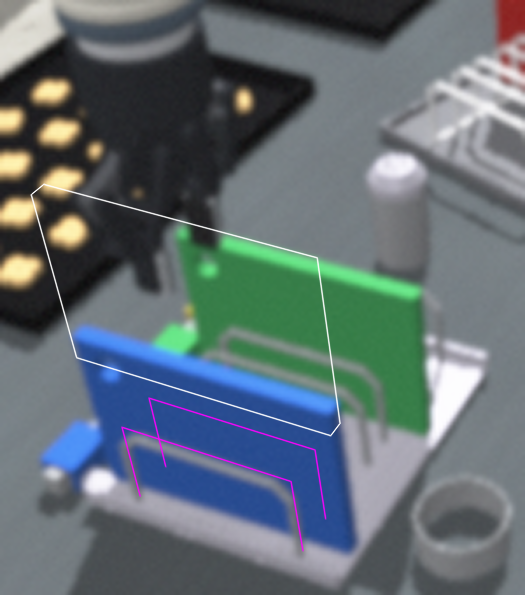

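```bash
python3 -m pendant '[{"x":0,"y":0,"z":0,"spin":6.2},{"x":0,"y":0,"z":0,"spin":6.2},{"x":0,"y":0,"z":0,"spin":6.2},{"x":0.7,"y":2.4,"z":0,"spin":0},{"x":1.3,"y":4.4,"z":0,"spin":0},{"x":1.3,"y":4.4,"z":0,"spin":0},{"x":1.3,"y":4.4,"z":0,"spin":0},{"x":1.3,"y":4.4,"z":0,"spin":0}]' 4.5;python3 -m pendant '[{"x":1.3,"y":4.4,"z":0,"spin":0},{"x":1.3,"y":4.4,"z":0,"spin":0},{"x":1.3,"y":4.4,"z":0,"spin":0},{"x":1.3,"y":4.4,"z":0,"spin":0},{"x":1.3,"y":4.4,"z":0,"spin":0},{"x":1.3,"y":4.4,"z":0,"spin":0},{"x":1.3,"y":4.4,"z":0,"spin":0},{"x":1.3,"y":4.4,"z":0,"spin":0}]'; python3 -m pendant '[{"x":0.6,"y":1.7,"z":0,"spin":0},{"x":0,"y":0,"z":0,"spin":0},{"x":0,"y":0,"z":0,"spin":0},{"x":0,"y":0,"z":0,"spin":0}]'; python3 need.py .5436 -.2655 .14 -16.5; python3 look.py 10
```

```text
time: 23.6
tool_pos: [0.542, 0.1169, 0.2507]
ee_rot: [3.109, -0.447, -0.005]
wrist_force: [0.5, -0.8, 0.5]
opening: 0.0449
time: 24.4
tool_pos: [0.5426, -0.2501, 0.2507]
ee_rot: [-3.108, 0.447, 0.005]
wrist_force: [0.2, 0.3, -0.7]
opening: 0.045
time: 24.8
tool_pos: [0.5446, -0.265, 0.2528]
ee_rot: [-3.109, 0.445, 0.001]
wrist_force: [-1.0, -0.6, 0.4]
opening: 0.0449
spin 0.2 then cm x -0.08 y 0.08 z 11.28
t 24.80 pos [ 0.5446 -0.265   0.2528] yaw -16.28 tilt 0.06 open 0.0449 F [-1.  -0.6  0.4]
```

View pics/T10.png

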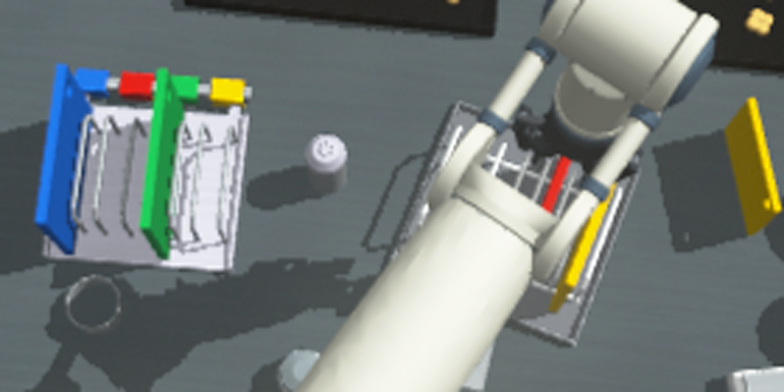

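Blue and green are standing in their slots. The gripper is over red, so I descend.

```bash
python3 -m pendant '[{"x":0,"y":0.05,"z":2.5,"spin":0},{"x":0,"y":0,"z":2.5,"spin":0},{"x":0,"y":0,"z":1,"spin":0},{"x":0,"y":0,"z":0,"spin":0},{"x":0,"y":0,"z":0,"spin":0}]';python3 need.py .5436 -.2655 .14 -16.5; python3 -m pendant '[{"x":0,"y":0,"z":1.5,"spin":0},{"x":0,"y":0,"z":1.5,"spin":0},{"x":0,"y":0,"z":1.2,"spin":0},{"x":0,"y":0,"z":1,"spin":0},{"x":0,"y":0,"z":0,"spin":0},{"x":0,"y":0,"z":0,"spin":0}]'; python3 need.py .5436 -.2655 .14 -16.5; python3 look.py 11
```

```text
time: 25.4
tool_pos: [0.5446, -0.2666, 0.1944]
ee_rot: [3.109, -0.446, 0.002]
wrist_force: [-0.8, 0.3, 0.2]
opening: 0.0451
spin 0.2 then cm x -0.13 y -0.08 z 5.44
t 25.40 pos [ 0.5446 -0.2666  0.1944] yaw -16.34 tilt 0.07 open 0.0451 F [-0.8  0.3  0.2]
time: 26.0
tool_pos: [0.5442, -0.2669, 0.141]
ee_rot: [-3.109, 0.448, 0.001]
wrist_force: [0.1, -0.8, 0.9]
opening: 0.045
spin 0.1 then cm x -0.10 y -0.12 z 0.10
t 26.00 pos [ 0.5442 -0.2669  0.141 ] yaw -16.38 tilt 0.03 open 0.0450 F [ 0.1 -0.8  0.9]
```

View pics/S11.png

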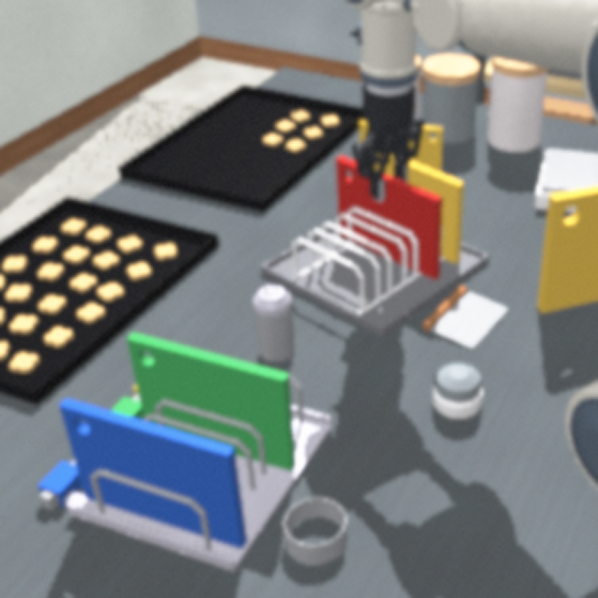

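```bash
python3 -m pendant '[{"x":0,"y":0,"z":0,"spin":0},{"x":0,"y":0,"z":0,"spin":0},{"x":0,"y":0,"z":0,"spin":0},{"x":0,"y":0,"z":0,"spin":0},{"x":0,"y":0,"z":0,"spin":0},{"x":0,"y":0,"z":0,"spin":0}]' 0 90; python3 need.py;python3 -m pendant '[{"x":0,"y":0,"z":-1,"spin":0},{"x":0,"y":0,"z":-2.5,"spin":0},{"x":0,"y":0,"z":-3,"spin":0},{"x":0,"y":0,"z":-3,"spin":0},{"x":0,"y":0,"z":-3,"spin":0},{"x":0,"y":0,"z":-3,"spin":0},{"x":0,"y":0,"z":-2,"spin":0},{"x":0,"y":0,"z":0,"spin":0}]'; python3 need.py .545 .2664 .315 2.2; python3 look.py 12
```

```text
time: 26.7
tool_pos: [0.5446, -0.267, 0.1421]
ee_rot: [3.109, -0.447, 0.002]
wrist_force: [-0.1, 0.4, 4.9]
opening: 0.0103
t 26.70 pos [ 0.5446 -0.267   0.1421] yaw -16.37 tilt 0.08 open 0.0103 F [-0.1  0.4  4.9]
time: 27.5
tool_pos: [0.5446, -0.2673, 0.3198]
ee_rot: [3.108, -0.447, 0.007]
wrist_force: [-0.7, 0.1, -2.9]
opening: 0.0107
spin -18.6 then cm x 2.08 y -53.33 z 0.48
t 27.50 pos [ 0.5446 -0.2673  0.3198] yaw -16.39 tilt 0.29 open 0.0107 F [-0.7  0.1 -2.9]
```

View pics/S12.png

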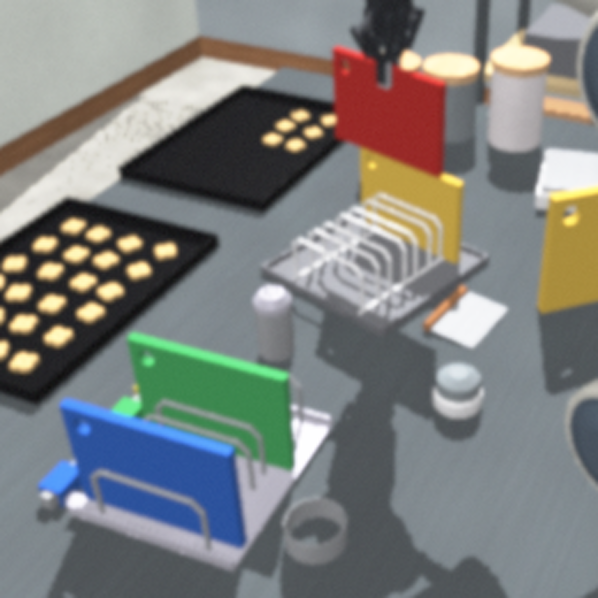

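```bash
python3 -m pendant '[{"x":0,"y":0,"z":0,"spin":-6.2},{"x":0,"y":0,"z":0,"spin":-6.2},{"x":0,"y":0,"z":0,"spin":-6.2},{"x":0,"y":-2,"z":0,"spin":0},{"x":0.5,"y":-4,"z":0,"spin":0},{"x":0.5,"y":-4,"z":0,"spin":0},{"x":0.5,"y":-4,"z":0,"spin":0},{"x":0.5,"y":-4,"z":0,"spin":0}]'; python3 -m pendant '[{"x":0,"y":-4,"z":0,"spin":0},{"x":0,"y":-4,"z":0,"spin":0},{"x":0,"y":-4,"z":0,"spin":0},{"x":0,"y":-4,"z":0,"spin":0},{"x":0,"y":-4,"z":0,"spin":0},{"x":0,"y":-4,"z":0,"spin":0},{"x":0,"y":-4,"z":0,"spin":0},{"x":0,"y":-4,"z":0,"spin":0}]'; python3 -m pendant '[{"x":0,"y":-2.3,"z":0,"spin":0},{"x":0,"y":-1,"z":0,"spin":0},{"x":0,"y":0,"z":0,"spin":0},{"x":0,"y":0,"z":0,"spin":0},{"x":0,"y":0,"z":0,"spin":0}]'; python3 need.py .545 .2664 .235 2.2
```

```text
time: 28.4
tool_pos: [0.5566, -0.084, 0.3142]
ee_rot: [-3.14, -0.058, 0.005]
wrist_force: [0.8, 0.3, -2.9]
opening: 0.0106
time: 29.2
tool_pos: [0.5435, 0.2356, 0.3142]
ee_rot: [3.14, 0.059, -0.005]
wrist_force: [1.4, -0.6, -2.4]
opening: 0.0104
time: 29.7
tool_pos: [0.5438, 0.2651, 0.3163]
ee_rot: [3.141, 0.058, -0.0]
wrist_force: [-0.6, -0.7, -3.2]
opening: 0.0105
spin -0.1 then cm x 0.13 y -0.12 z 8.13
t 29.70 pos [0.5438 0.2651 0.3163] yaw 2.11 tilt 0.02 open 0.0105 F [-0.6 -0.7 -3.2]
```

```bash
python3 -m pendant '[{"x":0.1,"y":-0.1,"z":2.5,"spin":0},{"x":0,"y":0,"z":3,"spin":0},{"x":0,"y":0,"z":2.5,"spin":0},{"x":0,"y":0,"z":0,"spin":0},{"x":0,"y":0,"z":0,"spin":0},{"x":0,"y":0,"z":0,"spin":0}]'; python3 need.py .545 .2664 .145 2.2; python3 chk.py 8 red
```

```text
time: 30.3
tool_pos: [0.5453, 0.2672, 0.2389]
ee_rot: [-3.14, -0.06, -0.005]
wrist_force: [-0.4, 0.9, -1.5]
opening: 0.0106
spin -0.0 then cm x -0.03 y 0.07 z 9.39
t 30.30 pos [0.5453 0.2672 0.2389] yaw 2.17 tilt 0.20 open 0.0106 F [-0.4  0.9 -1.5]
```

View pics/cS8.png

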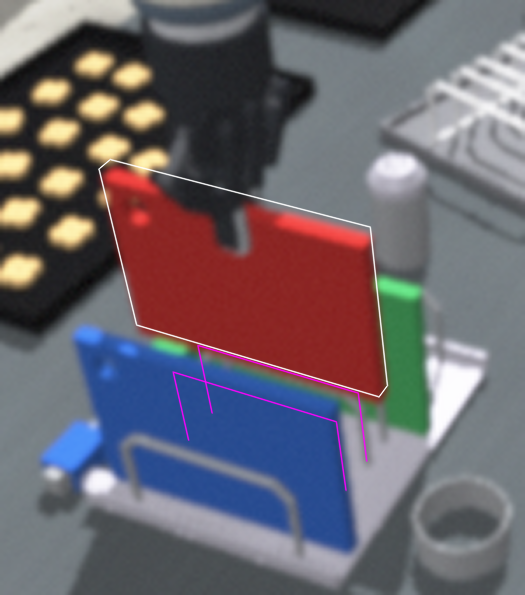

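View pics/cT8.png

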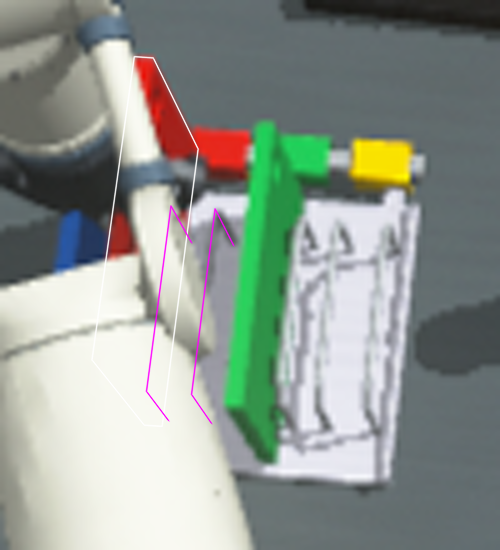

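Red lines up with the slot, so I lower it.

```bash
python3 -m pendant '[{"x":0,"y":0.05,"z":1.3,"spin":0},{"x":0,"y":0,"z":1.3,"spin":0},{"x":0,"y":0,"z":1.2,"spin":0},{"x":0,"y":0,"z":0,"spin":0},{"x":0,"y":0,"z":0,"spin":0}]'; python3 need.py .545 .2664 .145 2.2; python3 -m pendant '[{"x":0,"y":0,"z":1.2,"spin":0},{"x":0,"y":0,"z":1.2,"spin":0},{"x":0,"y":0,"z":1.2,"spin":0},{"x":0,"y":0,"z":0.7,"spin":0},{"x":0,"y":0,"z":0.3,"spin":0},{"x":0,"y":0,"z":0,"spin":0}]'; python3 need.py .545 .2664 .145 2.2
```

```text
time: 30.9
tool_pos: [0.5442, 0.2669, 0.1972]
ee_rot: [3.14, 0.061, -0.003]
wrist_force: [-0.7, -0.3, -2.3]
opening: 0.0104
spin 0.0 then cm x 0.08 y 0.05 z 5.22
t 30.90 pos [0.5442 0.2669 0.1972] yaw 2.23 tilt 0.11 open 0.0104 F [-0.7 -0.3 -2.3]
time: 31.5
tool_pos: [0.5443, 0.2668, 0.1515]
ee_rot: [3.141, 0.061, -0.002]
wrist_force: [-0.3, 0.2, -2.2]
opening: 0.0107
spin 0.0 then cm x 0.07 y 0.05 z 0.65
t 31.50 pos [0.5443 0.2668 0.1515] yaw 2.22 tilt 0.07 open 0.0107 F [-0.3  0.2 -2.2]
```

```bash
python3 -m pendant '[{"x":0,"y":0,"z":0.2,"spin":0},{"x":0,"y":0,"z":0.2,"spin":0},{"x":0,"y":0,"z":0.1,"spin":0},{"x":0,"y":0,"z":0.1,"spin":0},{"x":0,"y":0,"z":0.1,"spin":0},{"x":0,"y":0,"z":0,"spin":0}]'; python3 -m pendant '[{"x":0,"y":0,"z":0.1,"spin":0},{"x":0,"y":0,"z":0.1,"spin":0},{"x":0,"y":0,"z":0,"spin":0}]'; python3 need.py
```

```text
time: 32.1
tool_pos: [0.5446, 0.267, 0.1461]
ee_rot: [-3.141, -0.061, -0.001]
wrist_force: [-1.8, 0.1, 1.2]
opening: 0.0103
time: 32.4
tool_pos: [0.5446, 0.2672, 0.1461]
ee_rot: [-3.14, -0.061, -0.003]
wrist_force: [-5.4, -1.2, 8.6]
opening: 0.0107
t 32.40 pos [0.5446 0.2672 0.1461] yaw 2.23 tilt 0.13 open 0.0107 F [-5.4 -1.2  8.6]
```

```bash
python3 -m pendant '[{"x":0,"y":0,"z":-0.1,"spin":0},{"x":0,"y":0,"z":0,"spin":0},{"x":0,"y":0,"z":0,"spin":0},{"x":0,"y":0,"z":0,"spin":0}]' 4.5; python3 -m pendant '[{"x":0,"y":0,"z":-1,"spin":0},{"x":0,"y":0,"z":-2,"spin":0},{"x":0,"y":0,"z":-3,"spin":0},{"x":0,"y":0,"z":-3,"spin":0},{"x":0,"y":0,"z":-2,"spin":0},{"x":0,"y":0,"z":0,"spin":0}]'; python3 need.py .5354 -.3246 .25 -17.5; python3 chk.py 9 red
```

```text
time: 32.8
tool_pos: [0.5445, 0.2669, 0.1438]
ee_rot: [3.141, 0.061, -0.001]
wrist_force: [0.1, 0.4, -0.2]
opening: 0.045
time: 33.4
tool_pos: [0.5456, 0.2674, 0.2593]
ee_rot: [-3.138, -0.061, -0.011]
wrist_force: [0.6, -0.6, 0.6]
opening: 0.0452
spin 19.7 then cm x 16.83 y 56.76 z 0.93
t 33.40 pos [0.5456 0.2674 0.2593] yaw 2.23 tilt 0.44 open 0.0452 F [ 0.6 -0.6  0.6]
```

View pics/cS9.png

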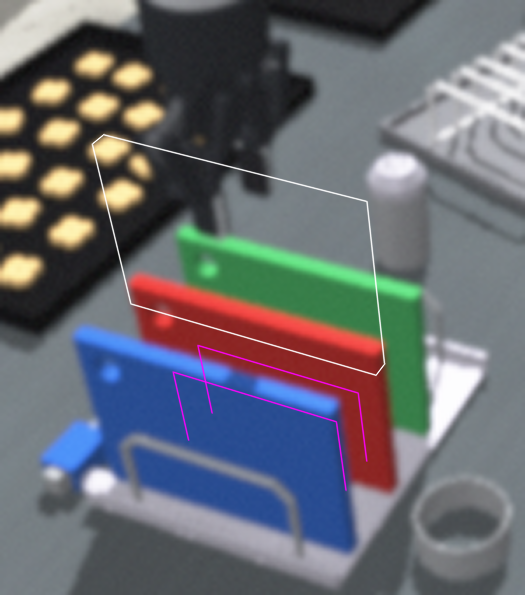

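```bash
python3 - <<'E'
from fit import *
S=cams.read_camera('side');T=cams.read_camera('top')
cv2.imwrite('pics/fin.png',cv2.resize(T['pixels'][100:230,250:410,::-1],None,fx=4.5,fy=4.5,interpolation=cv2.INTER_CUBIC))
m=cls(T)['yellow'].astype(np.uint8)
n,lab,st,ce=cv2.connectedComponentsWithStats(m);print([(st[i].tolist(),ce[i].round(1).tolist()) for i in range(1,n) if st[i,4]>30])
blur=lambda m:cv2.GaussianBlur(m.astype(np.float32),(0,0),1.0)
w=(300,366,110,215)
for z1,guess in ((.15,(.5354,-.3246,-.31)),):
    tgt=blur(m)
    def f(q):
        im=fill(T,[(1,hull(T,boxc(*q)))]);r=blur(cv2.resize(im.astype(np.float32),(512,384),interpolation=cv2.INTER_AREA))
        return ((r-tgt)[w[2]:w[3],w[0]:w[1]]**2).sum()
    x0=np.array(guess);r=minimize(f,x0,method='Nelder-Mead',options=dict(initial_simplex=np.vstack([x0]+[x0+d for d in np.diag([.006,.006,.05])]),xatol=1e-5,fatol=1e-4))
    print(r.x,np.degrees(r.x[2]),r.fun,f(x0))
E
```

```text
[([195, 118, 13, 10, 108], [200.8, 122.4]), ([379, 125, 20, 49, 554], [388.3, 149.5]), ([316, 138, 31, 63, 343], [331.2, 168.8]), ([295, 234, 69, 75, 1360], [328.0, 273.0])]
[ 0.5358 -0.3239 -0.301 ] -17.246748253422123 4.705694675445557 9.10471
```

View pics/fin.png

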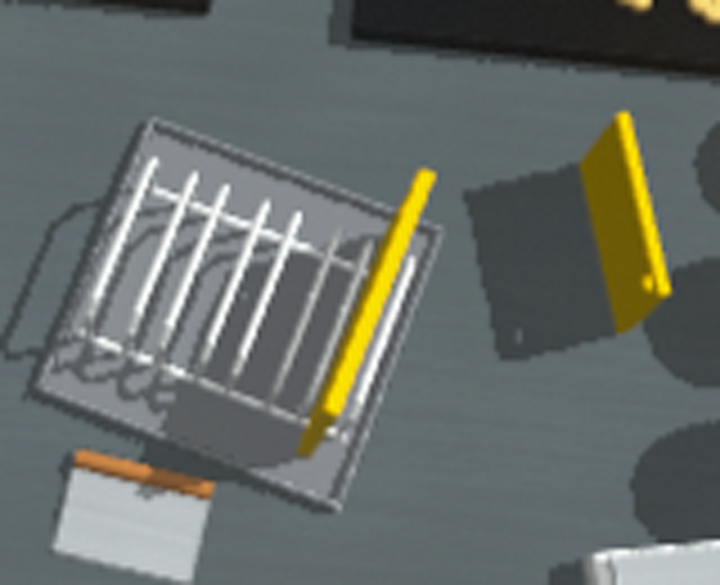

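```bash
python3 -m pendant '[{"x":0,"y":0,"z":0,"spin":6.5},{"x":0,"y":0,"z":0,"spin":6.5},{"x":0,"y":0,"z":0,"spin":6.4},{"x":0.7,"y":2.4,"z":0,"spin":0},{"x":1.3,"y":4.4,"z":0,"spin":0},{"x":1.3,"y":4.4,"z":0,"spin":0},{"x":1.3,"y":4.4,"z":0,"spin":0},{"x":1.3,"y":4.4,"z":0,"spin":0}]' 4.5;python3 -m pendant '[{"x":1.3,"y":4.4,"z":0,"spin":0},{"x":1.3,"y":4.4,"z":0,"spin":0},{"x":1.3,"y":4.4,"z":0,"spin":0},{"x":1.3,"y":4.4,"z":0,"spin":0},{"x":1.3,"y":4.4,"z":0,"spin":0},{"x":1.3,"y":4.4,"z":0,"spin":0},{"x":1.3,"y":4.4,"z":0,"spin":0},{"x":1.3,"y":4.4,"z":0,"spin":0}]'; python3 -m pendant '[{"x":0.6,"y":1.6,"z":0,"spin":0},{"x":0,"y":0,"z":0,"spin":0},{"x":0,"y":0,"z":0,"spin":0},{"x":0,"y":0,"z":0,"spin":0}]'; python3 need.py .5358 -.3239 .14 -17.2; python3 look.py 13
```

```text
time: 34.4
tool_pos: [0.541, 0.0568, 0.2522]
ee_rot: [3.106, -0.468, -0.005]
wrist_force: [0.8, 0.1, 0.8]
opening: 0.045
time: 35.2
tool_pos: [0.5365, -0.3102, 0.2522]
ee_rot: [-3.105, 0.469, 0.004]
wrist_force: [0.8, 0.3, 0.5]
opening: 0.045
time: 35.6
tool_pos: [0.5386, -0.324, 0.2541]
ee_rot: [-3.106, 0.466, 0.001]
wrist_force: [-0.2, 0.2, -0.8]
opening: 0.0449
spin 0.1 then cm x -0.27 y 0.07 z 11.41
t 35.60 pos [ 0.5386 -0.324   0.2541] yaw -17.08 tilt 0.05 open 0.0449 F [-0.2  0.2 -0.8]
```

View pics/T13.png

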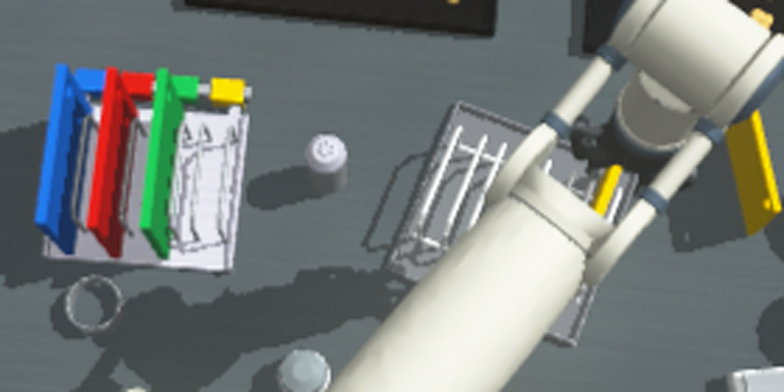

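```bash
python3 -m pendant '[{"x":-0.25,"y":0.05,"z":2.5,"spin":0},{"x":0,"y":0,"z":2.5,"spin":0},{"x":0,"y":0,"z":1,"spin":0},{"x":0,"y":0,"z":0,"spin":0},{"x":0,"y":0,"z":0,"spin":0}]';python3 need.py .5358 -.3239 .14 -17.2; python3 -m pendant '[{"x":0,"y":0,"z":1.5,"spin":0},{"x":0,"y":0,"z":1.5,"spin":0},{"x":0,"y":0,"z":1.3,"spin":0},{"x":0,"y":0,"z":1.1,"spin":0},{"x":0,"y":0,"z":0,"spin":0},{"x":0,"y":0,"z":0,"spin":0}]'; python3 need.py .5358 -.3239 .14 -17.2; python3 look.py 14
```

```text
time: 36.2
tool_pos: [0.5361, -0.325, 0.1954]
ee_rot: [3.106, -0.468, 0.002]
wrist_force: [0.6, -0.1, -0.3]
opening: 0.0449
spin 0.1 then cm x -0.06 y -0.10 z 5.54
t 36.20 pos [ 0.5361 -0.325   0.1954] yaw -17.14 tilt 0.07 open 0.0449 F [ 0.6 -0.1 -0.3]
time: 36.8
tool_pos: [0.5356, -0.3253, 0.1398]
ee_rot: [-3.106, 0.469, 0.001]
wrist_force: [0.9, -0.3, 0.1]
opening: 0.0451
spin 0.0 then cm x -0.02 y -0.14 z -0.02
t 36.80 pos [ 0.5356 -0.3253  0.1398] yaw -17.18 tilt 0.05 open 0.0451 F [ 0.9 -0.3  0.1]
```

View pics/S14.png

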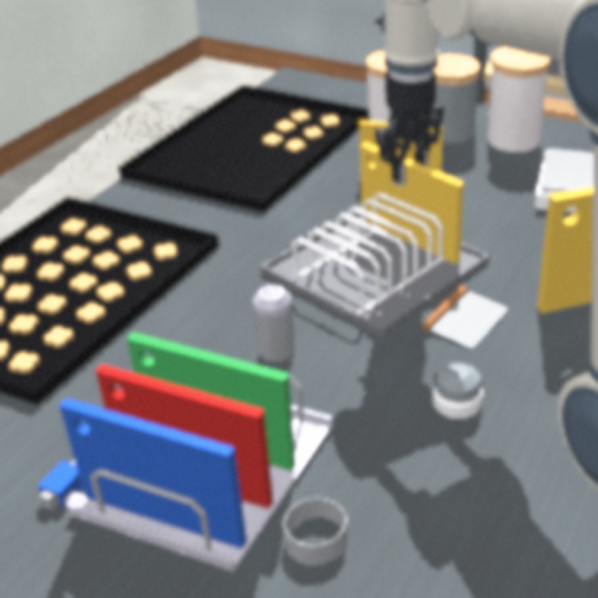

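```bash
python3 -m pendant '[{"x":0,"y":0,"z":0,"spin":0},{"x":0,"y":0,"z":0,"spin":0},{"x":0,"y":0,"z":0,"spin":0},{"x":0,"y":0,"z":0,"spin":0},{"x":0,"y":0,"z":0,"spin":0},{"x":0,"y":0,"z":0,"spin":0}]' 0 90; python3 need.py;python3 -m pendant '[{"x":0,"y":0,"z":-1,"spin":0},{"x":0,"y":0,"z":-2.5,"spin":0},{"x":0,"y":0,"z":-3,"spin":0},{"x":0,"y":0,"z":-3,"spin":0},{"x":0,"y":0,"z":-3,"spin":0},{"x":0,"y":0,"z":-3,"spin":0},{"x":0,"y":0,"z":-2,"spin":0},{"x":0,"y":0,"z":0,"spin":0}]'; python3 need.py .5495 .1465 .315 2.2; python3 look.py 15
```

```text
time: 37.5
tool_pos: [0.5361, -0.3254, 0.1412]
ee_rot: [3.106, -0.469, 0.002]
wrist_force: [1.7, 1.3, 4.6]
opening: 0.0107
t 37.50 pos [ 0.5361 -0.3254  0.1412] yaw -17.17 tilt 0.08 open 0.0107 F [1.7 1.3 4.6]
time: 38.3
tool_pos: [0.536, -0.3257, 0.3186]
ee_rot: [3.104, -0.469, 0.007]
wrist_force: [0.4, 0.0, -3.2]
opening: 0.0106
spin -19.4 then cm x 3.16 y -47.13 z 0.36
t 38.30 pos [ 0.536  -0.3257  0.3186] yaw -17.19 tilt 0.27 open 0.0106 F [ 0.4  0.  -3.2]
```

View pics/S15.png

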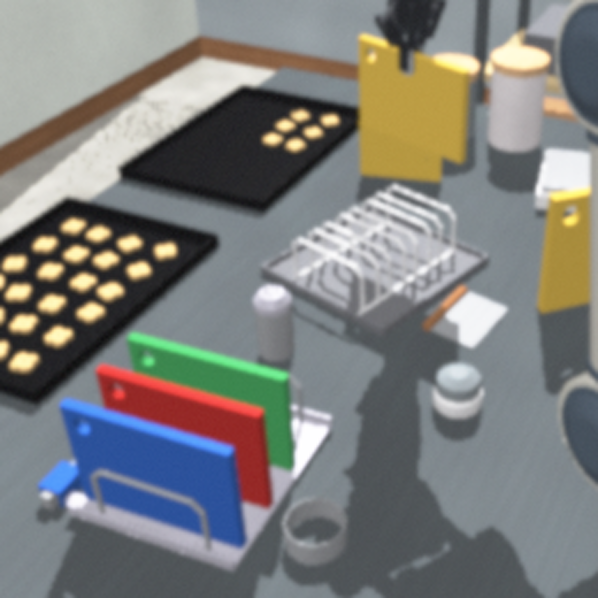

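```bash
python3 -m pendant '[{"x":0,"y":0,"z":0,"spin":-6.5},{"x":0,"y":0,"z":0,"spin":-6.5},{"x":0,"y":0,"z":0,"spin":-6.4},{"x":0,"y":-2,"z":0,"spin":0},{"x":0.8,"y":-4,"z":0,"spin":0},{"x":0.8,"y":-4,"z":0,"spin":0},{"x":0.8,"y":-4,"z":0,"spin":0},{"x":0.7,"y":-4,"z":0,"spin":0}]'; python3 -m pendant '[{"x":0,"y":-4,"z":0,"spin":0},{"x":0,"y":-4,"z":0,"spin":0},{"x":0,"y":-4,"z":0,"spin":0},{"x":0,"y":-4,"z":0,"spin":0},{"x":0,"y":-4,"z":0,"spin":0},{"x":0,"y":-4,"z":0,"spin":0},{"x":0,"y":-3,"z":0,"spin":0},{"x":0,"y":-2,"z":0,"spin":0}]'; python3 -m pendant '[{"x":0,"y":0,"z":0,"spin":0},{"x":0,"y":0,"z":0,"spin":0},{"x":0,"y":0,"z":0,"spin":0}]'; python3 need.py .5495 .1465 .235 2.2
```

```text
time: 39.2
tool_pos: [0.5593, -0.1427, 0.312]
ee_rot: [-3.14, -0.06, 0.007]
wrist_force: [0.4, -0.0, -3.6]
opening: 0.0108
time: 40.0
tool_pos: [0.5476, 0.1477, 0.312]
ee_rot: [3.14, 0.064, -0.008]
wrist_force: [0.3, 0.4, -3.0]
opening: 0.0107
time: 40.3
tool_pos: [0.5484, 0.1446, 0.3139]
ee_rot: [3.14, 0.059, -0.003]
wrist_force: [1.0, -0.8, -2.9]
opening: 0.0106
spin -0.0 then cm x 0.11 y -0.19 z 7.89
t 40.30 pos [0.5484 0.1446 0.3139] yaw 2.17 tilt 0.13 open 0.0106 F [ 1.  -0.8 -2.9]
```

```bash
python3 -m pendant '[{"x":0.1,"y":-0.15,"z":2.5,"spin":0},{"x":0,"y":0,"z":3,"spin":0},{"x":0,"y":0,"z":2.3,"spin":0},{"x":0,"y":0,"z":0,"spin":0},{"x":0,"y":0,"z":0,"spin":0},{"x":0,"y":0,"z":0,"spin":0}]'; python3 need.py .5495 .1465 .145 2.2; python3 chk.py 10 yellow
```

```text
time: 40.9
tool_pos: [0.5501, 0.1467, 0.2394]
ee_rot: [-3.14, -0.06, -0.005]
wrist_force: [0.4, 0.3, -3.3]
opening: 0.0108
spin -0.0 then cm x -0.06 y 0.01 z 9.44
t 40.90 pos [0.5501 0.1467 0.2394] yaw 2.18 tilt 0.17 open 0.0108 F [ 0.4  0.3 -3.3]
```

View pics/cS10.png

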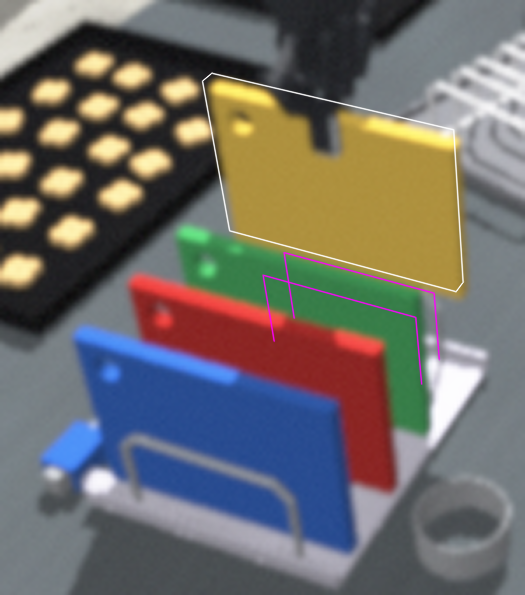

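View pics/cT10.png

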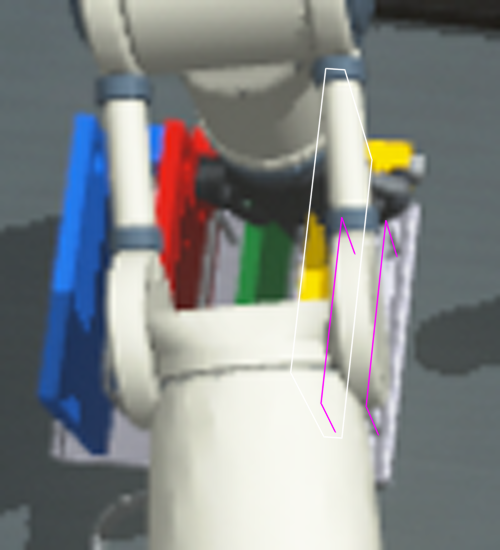

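```bash
python3 -m pendant '[{"x":0,"y":0,"z":1.3,"spin":0},{"x":0,"y":0,"z":1.3,"spin":0},{"x":0,"y":0,"z":1.2,"spin":0},{"x":0,"y":0,"z":0,"spin":0},{"x":0,"y":0,"z":0,"spin":0}]'; python3 need.py .5495 .1465 .145 2.2; python3 -m pendant '[{"x":0,"y":0,"z":1.2,"spin":0},{"x":0,"y":0,"z":1.2,"spin":0},{"x":0,"y":0,"z":1.2,"spin":0},{"x":0,"y":0,"z":0.7,"spin":0},{"x":0,"y":0,"z":0.3,"spin":0},{"x":0,"y":0,"z":0,"spin":0}]'; python3 need.py .5495 .1465 .145 2.2
```

```text
time: 41.5
tool_pos: [0.5491, 0.147, 0.1984]
ee_rot: [3.141, 0.061, -0.003]
wrist_force: [-0.2, -0.1, -3.2]
opening: 0.011
spin 0.0 then cm x 0.04 y 0.05 z 5.34
t 41.50 pos [0.5491 0.147  0.1984] yaw 2.23 tilt 0.10 open 0.0110 F [-0.2 -0.1 -3.2]
time: 42.1
tool_pos: [0.5492, 0.147, 0.1525]
ee_rot: [3.141, 0.061, -0.002]
wrist_force: [0.2, 0.1, -2.8]
opening: 0.0104
spin 0.0 then cm x 0.03 y 0.05 z 0.75
t 42.10 pos [0.5492 0.147  0.1525] yaw 2.22 tilt 0.06 open 0.0104 F [ 0.2  0.1 -2.8]
```

```bash
python3 -m pendant '[{"x":0,"y":0,"z":0.2,"spin":0},{"x":0,"y":0,"z":0.2,"spin":0},{"x":0,"y":0,"z":0.1,"spin":0},{"x":0,"y":0,"z":0.1,"spin":0},{"x":0,"y":0,"z":0.1,"spin":0},{"x":0,"y":0,"z":0,"spin":0}]'; python3 -m pendant '[{"x":0,"y":0,"z":0.1,"spin":0},{"x":0,"y":0,"z":0.1,"spin":0},{"x":0,"y":0,"z":0.1,"spin":0},{"x":0,"y":0,"z":0,"spin":0}]'; python3 need.py
```

```text
time: 42.7
tool_pos: [0.5494, 0.147, 0.1462]
ee_rot: [3.141, 0.061, -0.0]
wrist_force: [-0.2, -1.8, -3.6]
opening: 0.0107
time: 43.1
tool_pos: [0.5495, 0.1471, 0.1451]
ee_rot: [-3.141, -0.061, -0.002]
wrist_force: [-3.6, -0.7, 4.8]
opening: 0.0107
t 43.10 pos [0.5495 0.1471 0.1451] yaw 2.23 tilt 0.08 open 0.0107 F [-3.6 -0.7  4.8]
```

Contact at 0.145 again. I press 1 mm more, release and retreat up and to the side.

```bash
python3 -m pendant '[{"x":0,"y":0,"z":0.1,"spin":0},{"x":0,"y":0,"z":0,"spin":0}]'; python3 -m pendant '[{"x":0,"y":0,"z":-0.1,"spin":0},{"x":0,"y":0,"z":0,"spin":0},{"x":0,"y":0,"z":0,"spin":0},{"x":0,"y":0,"z":0,"spin":0}]' 4.5; python3 -m pendant '[{"x":0,"y":0,"z":-1,"spin":0},{"x":0,"y":0,"z":-2,"spin":0},{"x":0,"y":0,"z":-3,"spin":0},{"x":0,"y":0,"z":-3,"spin":0},{"x":0,"y":0,"z":-3,"spin":0},{"x":0,"y":2,"z":0,"spin":0},{"x":0,"y":4,"z":0,"spin":0},{"x":0,"y":4,"z":0,"spin":0}]'; python3 -m pendant '[{"x":0,"y":4,"z":0,"spin":0},{"x":0,"y":4,"z":0,"spin":0},{"x":0,"y":4,"z":0,"spin":0},{"x":0,"y":4,"z":0,"spin":0},{"x":0,"y":4,"z":0,"spin":0},{"x":0,"y":4,"z":0,"spin":0},{"x":0,"y":2,"z":0,"spin":0},{"x":0,"y":0,"z":0,"spin":0}]';python3 look.py 16; python3 - <<'E'
from fit import *
S=cams.read_camera('side');T=cams.read_camera('top')
import pickle;pickle.dump((S,T),open('p1.pkl','wb'))
for l in ['shaker_center']:
    a=cams.spot_point(S,l);b=cams.spot_point(T,l);print(a[0],b[:1], tri([S,T],[a[0]['centre'],b[0]['centre']]) if b else '')
slots,th,v=pickle.load(open('fit.pkl','rb'))
blur=lambda m:cv2.GaussianBlur(m.astype(np.float32),(0,0),1.0)
def down(m): return cv2.resize(m.astype(np.float32),(512,384),interpolation=cv2.INTER_AREA)
tg=cls(T)
# mask clips: ignore clip rectangles by window rows? use side+top fit of board pose incl. z
cols=['blue','red','green','yellow']
clips={c:boxc(*(slots[c]+.135*np.array([np.cos(th),np.sin(th)])),th,L=.03,W=.042,z0=.003,z1=.027) for c in cols}
C={'S':(S,cls(S),(75,215,180,305),cols[::-1]),'T':(T,tg,(130,215,90,200),cols[::-1])}
q0=np.array([[*slots[c],th,0.,0.] for c in cols])
def cost(v):
    J=0
    for k,(p,m,(u0,u1,v0,v1),o) in C.items():
        im=fill(p,[(cols.index(c)+1,hull(p,clips[c])) for c in o]+[(cols.index(c)+1,hull(p,boxc(*v[cols.index(c)][:3],dz=v[cols.index(c)][3],tilt=v[cols.index(c)][4]))) for c in o])
        for i,c in enumerate(cols):
            J+=((blur(down(im==i+1))-blur(m[c]))[v0:v1,u0:u1]**2).sum()
    return J
print('J0',cost(q0))
v=q0.copy()
for it in range(2):
  for i in range(4):
    def f(q):
        a=v.copy();a[i]=q;return cost(a)
    r=minimize(f,v[i],method='Nelder-Mead',options=dict(initial_simplex=np.vstack([v[i]]+[v[i]+d for d in np.diag([.004,.004,.02,.004,.03])]),maxiter=120,xatol=5e-5,fatol=.05));v[i]=r.x
  print(r.fun)
e=np.array([np.cos(th),np.sin(th)]);n=np.array([-e[1],e[0]])
for i,c in enumerate(cols):
    d=v[i][:2]-slots[c];print(c,'along mm %.1f across %.1f yaw %.1f dz %.1f tilt %.1f'%(1e3*d@e,1e3*d@n,np.degrees(v[i][2]-th),1e3*v[i][3],np.degrees(v[i][4])))
E
python3 need.py
```

```text
time: 43.3
tool_pos: [0.5495, 0.1472, 0.1451]
ee_rot: [-3.141, -0.061, -0.003]
wrist_force: [-6.0, -0.4, 9.6]
opening: 0.0109
time: 43.7
tool_pos: [0.5495, 0.147, 0.143]
ee_rot: [3.141, 0.061, -0.0]
wrist_force: [-0.7, -0.4, -0.3]
opening: 0.0451
time: 44.5
tool_pos: [0.5534, 0.0466, 0.2644]
ee_rot: [3.141, 0.064, 0.002]
wrist_force: [1.1, -0.0, 0.3]
opening: 0.0449
time: 45.3
tool_pos: [0.563, -0.2156, 0.2633]
ee_rot: [3.14, 0.055, -0.001]
wrist_force: [0.2, -0.6, -0.2]
opening: 0.0448
{'centre': [186.9, 198.2], 'p': 0.8} [{'centre': [235.4, 149.4], 'p': 0.54}] (array([0.5858, 0.0129, 0.0554]), np.float64(0.7494923406273658))
J0 1027.0157
664.5771484375
659.6832275390625
blue along mm -1.5 across 3.0 yaw 0.2 dz 4.9 tilt 0.2
red along mm -1.0 across 9.3 yaw 0.8 dz 1.7 tilt -3.5
green along mm 2.7 across 7.1 yaw 1.1 dz 1.2 tilt -2.7
yellow along mm -1.0 across 5.7 yaw 1.3 dz -9.3 tilt -0.8
t 45.60 pos [ 0.5636 -0.2115  0.2637] yaw 2.32 tilt 0.03 open 0.0453 F [ 0.3 -0.1 -0. ]
```

View pics/T16.png

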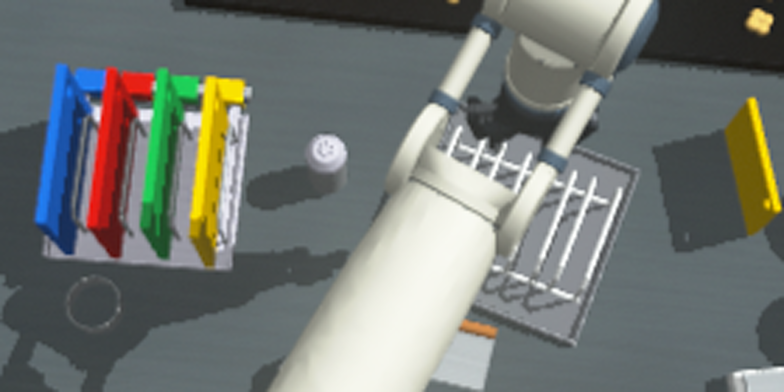

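View pics/S16.png

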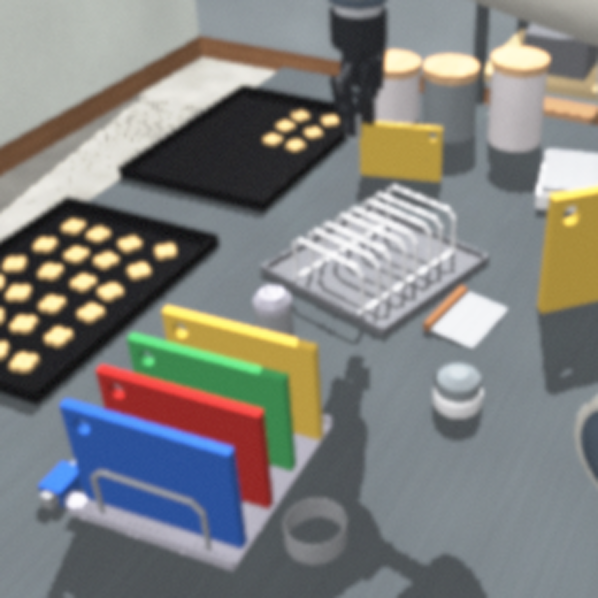

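```bash
python3 - <<'E'
from fit import *
import pickle
S0,T0=pickle.load(open('p0.pkl','rb'));S,T=pickle.load(open('p1.pkl','rb'));slots,th,v=pickle.load(open('fit.pkl','rb'))
g=lambda p:cv2.cvtColor(p['pixels'],cv2.COLOR_RGB2GRAY)
t=g(T0)[136:152,228:246];r=cv2.matchTemplate(g(T)[126:162,218:256],t,cv2.TM_CCOEFF_NORMED);_,m,_,l=cv2.minMaxLoc(r);print('shaker shift px',np.array(l)-10,m)
ims=[]
for k,p,(u0,u1,v0,v1),sc in (('S',S,(85,215,185,310),4),('T',T,(130,215,95,200),4)):
    im=cv2.resize(p['pixels'][v0:v1,u0:u1,::-1],None,fx=sc,fy=sc,interpolation=cv2.INTER_CUBIC)
    for c in slots:
        u=hull(p,boxc(*slots[c],th));cv2.polylines(im,[np.round(((u+.5-[u0,v0])*sc-.5)*16).astype(np.int32)],True,(255,255,255),1,cv2.LINE_AA,4)
    cv2.imwrite(f'pics/f{k}.png',im)
E
```

```text
shaker shift px [0 0] 0.9998131394386292
```

View pics/fS.png

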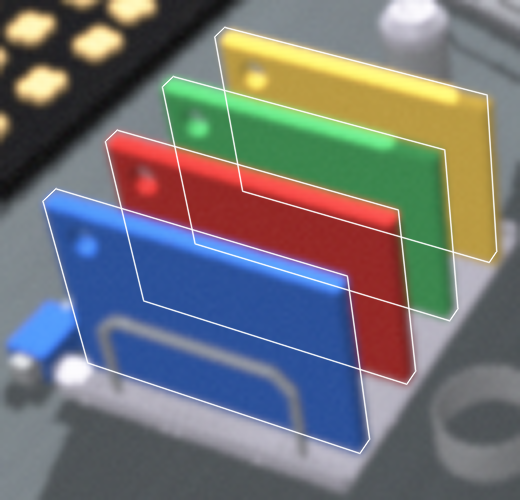

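View pics/fT.png

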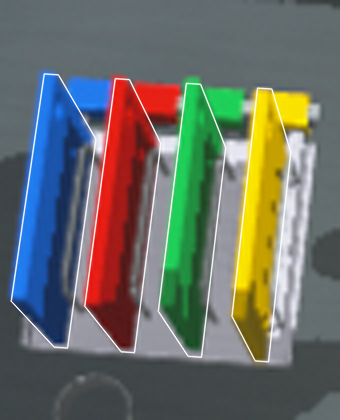

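All four outlines match the seated pose to within about a pixel, and the shaker hasn't moved. The gripper is clear, so I hand the job in.

```bash
python3 -c "
from plant import manip
print(manip.close_job(), manip.sense()['time'])"
```

```text
the job is handed in; nothing more can be done
the job is handed in; nothing more can be done
```

All four boards now stand in the steel storage rack in clip order: blue, red, green, yellow. I moved them one at a time (green, blue, red, yellow) and lowered each onto the slot floor by feel before letting go. I handed the job in at about 46 s of the 134 s allowed.

**Checks that agreed:**
- **Seating:** In the last pictures from both cameras, the outline of each board fully down and centred matched what was visible to about a pixel. Every board met the floor at the same point relative to where it was gripped, with at most about 13 N of contact force.
- **Shaker:** The top view showed it shifted by 0 pixels.
- **Clearance:** The gripper was clear of everything and the wrist force read about zero.

**Checks that disagreed:**
- **Board fit:** An automatic fit of the final board poses gave sideways offsets of 3 to 9 mm, tilts up to 3.5° and a height error of −9 mm for yellow. I put this down to boards hiding each other and to shading in that fit. The outlines and contact heights don't support it.
- **Shaker network:** The trained network's final shaker position differed by about 6 to 8 mm from its first reading. I trusted the unchanged image over that.

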